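# Load the shielded test box and sweep its door seam

## Robot

A 6-joint arm with a two-finger parallel gripper is mounted at the origin on the work surface. World frame = base frame: x ahead of the robot, y to its left, z up, the work surface at z = 0. Lengths are in m, angles in rad, forces in N, time in s.
With the tool pointing down it reaches from about 0.25 to 0.8 m from the base axis. Payload 8.5 kg.
Tool frame: the origin (TCP) lies midway between the tips of the shut fingers; the grasp point (between the pads) lies 19 mm behind it; z points along the fingers, x is the direction in which the jaws open and shut, and the axes are right-handed (so a half turn about z gives the same grasp; the last joint's range is limited). The gripper opens to 85 mm and grips with 20 to 120 N. Pads are 22 mm wide; open, the fingers measure 114 mm over their backs; the gripper's body (76 mm by 85 mm) begins 54 mm behind the grasp point. The pads swing forward as they close: fully open they stand 13 mm farther back than shut.
Start: joints at [-1.334, 0.238, -0.013, 1.319, 0, 1.571], TCP at [0.123, -0.51, 0.231] pointing down, gripper open.
Joint ranges: [-2.66, 2.66], [-1.03, 1.9], [-1.14, 1.46], [-1.82, 2.27], [-1.45, 1.34], [-3.14, 3.14]. Speed limits (rad/s): [2.22, 2.22, 2.79, 3.14, 3.14, 3.14].

## Interface

Orientations are given as [roll, pitch, yaw] about the fixed x, y, z axes, in that order (R = Rz(yaw) Ry(pitch) Rx(roll)).
In Python, from station import * gives the robot as it stands.
- The arm moves only by the tool jog_arm, never from a script. Its arguments are lists of equal length, an entry for each row: "delta_pos": the shift along the tool's x, y, z in m, a list of three; "rotation": the turn, a rotation vector about the tool's x, y, z in degrees, a list of three; "grip": the opening in per cent of the stroke, from 0 (shut) to 100 (fully open). A call has 1 to 8 rows; each row is the pose to reach, as a shift and turn from the pose commanded when the call began, along the tool's axes at that moment; what a row does not reach only later rows make up. A row lasts 1/8 s, in which the tool goes at most 62.5 mm and 10.7 degrees, less where a joint would pass 70% of its speed; a pose out of reach is approached as far as the arm can. A call with a gripper value outside its range is refused whole. The fingers move at their own pace and stop on an object; "newtons" is the grip in N (left out, the last holds). Time passes only in rows, so rows that repeat a pose let the fingers close. It gives the time, the measured TCP pose, the force and the opening at its end, in the units of the state.
- observe(): the state, without advancing time (a new reading comes with each control period).
- snapshot(name): name is "scene" or "top" or "wrist"; returns (picture, depth): 384x512x3 uint8, red, green, blue; 384x512 float32, m along the optical axis (not along the pixel's ray), 0 where there is no reading.
- camera_info(name): a dict with "fx", "fy", "cx", "cy" (pixels), "k1" (the pictures are not rectified: a ray, as slopes to the right and down, at radius r is drawn at 1 + k1 r^2 times it, then the intrinsics apply), "extrinsics" (4x4, takes a point from camera to world coordinates); the wrist camera has in their place "tool_from_camera" (4x4, takes a point from camera to tool coordinates, whose origin is the TCP and whose axes are the tool frame's). Camera axes: x right, y down, z forward; pixel columns grow to the right and rows downward; lengths in m; the calibration is good to about 2 mm. A picture is of the moment at which its call begins: read the wrist's pose just before it. camera_info takes no time and is no camera call.
- close_job(): hands the job in, once; it reports no verdict.
The state is a dict: "clock": time; "qpos": joint angles; "qd": joint speeds; "tau": joint torques, N m; "position": TCP position; "eef_rot": TCP orientation; "ft_force": force on the tool from outside, world axes, zero at the start; "wrist_torque": the same for the moment, N m; "width": finger opening in m.
Only numpy, scipy, OpenCV 4.12 (cv2) and the standard library are available. Lean on these libraries where they do the work, as an engineer would, in place of code of your own. Each camera call takes 0.05 s, during which the arm holds its last target.

## Task

Leak-test the handheld radios lying on the bench: swing the shielded box's door wide open by its handle, draw out its tray, lay every radio flat on the tray side by side, slide the tray fully home and shut the door fully. Then take the probe from its cradle and, with the door shut, draw its tip along the rubber seam between the door's top edge and the box roof, from the hinge end to the handle end in one pass, resting on the seam or within about a centimetre above it, at a slow steady 3 cm per second. Lay the probe back in its cradle as it lay before, and do not disturb the mug, the multimeter or the screwdriver.

Things in the scene. Friction and masses are not known exactly. Their poses are not given: they have to be found in the camera images.
- shieldbox: grey steel shielded test box fixed on the bench, 280 mm wide (y), 240 mm deep (x 0 to 240), roof top at z 135 mm, walls 8 mm. Origin: on the bench, below the middle of the front opening; its +x points into the box, so the front faces its -x; the hinge is at its y -140, x 0. Inside there is one sliding tray.
- door (a joint): angle of the box door, rad: 0 shut, grows as it opens, stop at 1.9. Vertical hinge; seen from above it opens counter-clockwise. It stays where it is left (friction about 0.12 N m). The door is a hollow pan 280 mm wide, z 6 to 135 mm, reaching 70 mm out from the hinge plane (when shut: box x -5 to -70). At the start it is shut or up to 0.15 rad ajar.
- door_handle (a point): point to grip on the door handle, z 104 mm: a vertical round steel bar, diameter 14 mm, from z 28 to 129 mm, standing 42 mm out from the door's outer face (so 35 mm clear), 245 mm from the hinge along the door. Two stays join bar and face at z 40 and 75 mm; above z 80 mm the bar is free. Axes turn with the door: -x out of its face, +y from hinge to free edge.
- door_hinge (a point): on the door's hinge axis, at the handle's height; axes turn with the door
- tray (a joint): how far the tray is drawn out, m: 0 fully home, 0.180 fully out (the tray then stands wholly in front of the box, its back edge below the roof edge). Stays where left (1.5 N). It moves along the box's -x ; fully home, tray_floor is at box x 93 mm and tray_grip at box x -27 mm. The fin then stands in the hollow of the shut door, so open the door before drawing the tray and push the tray home before shutting it.
- tray_floor (a point): middle of the tray's floor (its upper face, z 18.5 mm). Axes as the box's. Aluminium tray 180 (x) x 250 (y) mm outside, walls 4 mm; the side lips stand 10 mm above the floor, the front and back lips (-x, +x) 24 mm. At x -94 to -140 and y -6 to 6 its black pull fin rises in front of it.
- tray_grip (a point): point to grip on the tray's pull fin: an upright black plate 46 mm long (x) and 12 mm thick (y), its top at z 115.5 mm; this point is at z 97 mm, 120 mm in front of tray_floor. Axes as the box's.
- radio1: handheld two-way radio, black, lying on its back (or absent: None). Overall 145 mm along its x axis: a body 95 x 42 x 28 mm (x -72.5 to +22.5) and at the +x end a stub antenna 12 mm thick (x +22.5 to +72.5, axis at y -11, z 14 mm). Origin: underside, middle of the overall length; z up. Body middle (best place to grip, across the 42 mm) at x -25, z 14 mm. About 0.18 kg. A nudge may shift it.
- radio2: handheld two-way radio, black, lying on its back (or absent: None). Overall 145 mm along its x axis: a body 95 x 42 x 28 mm (x -72.5 to +22.5) and at the +x end a stub antenna 12 mm thick (x +22.5 to +72.5, axis at y -11, z 14 mm). Origin: underside, middle of the overall length; z up. Body middle (best place to grip, across the 42 mm) at x -25, z 14 mm. About 0.18 kg. A nudge may shift it.
- radio3: handheld two-way radio, black, lying on its back (or absent: None). Overall 145 mm along its x axis: a body 95 x 42 x 28 mm (x -72.5 to +22.5) and at the +x end a stub antenna 12 mm thick (x +22.5 to +72.5, axis at y -11, z 14 mm). Origin: underside, middle of the overall length; z up. Body middle (best place to grip, across the 42 mm) at x -25, z 14 mm. About 0.18 kg. A nudge may shift it.
- probe: leakage probe: a grey square handle 120 x 20 x 20 mm, 0.1 kg, with a thin steel neck bent down at its end. Origin: centre of the handle; +x towards the neck, z up. At the start it lies level in its cradle, origin 66 mm above the bench.
- probe_tip (a point): lowest point of the probe's black ball tip (diameter 12 mm), 105 mm ahead of (+x) and 42 mm below the handle's centre
- cradle: fixed dark steel cradle for the probe, base 130 x 60 x 10 mm; origin under the middle of its base, x along the probe. Two forks, 10 mm thick, at x -45 and +45; the probe's handle lies on their floors (z 56 mm) between flared cheeks up to z 73 mm, about 25 mm apart at their foot and 42 mm at their top. The probe at rest has its origin at x 0, y 0, z 66 mm and its x along the cradle's x.
- seam0 (a point): point 0 of 5 on the rubber seam, 5 mm wide, between the shut door's top edge and the box roof, at roof height (z 135 mm); box y -100 mm (0 is nearest the hinge, 4 nearest the handle). Axes as the box's, so the seam runs along y.
- seam1 (a point): point 1 of 5 on the rubber seam, 5 mm wide, between the shut door's top edge and the box roof, at roof height (z 135 mm); box y -50 mm (0 is nearest the hinge, 4 nearest the handle). Axes as the box's, so the seam runs along y.
- seam2 (a point): point 2 of 5 on the rubber seam, 5 mm wide, between the shut door's top edge and the box roof, at roof height (z 135 mm); box y 0 mm (0 is nearest the hinge, 4 nearest the handle). Axes as the box's, so the seam runs along y.
- seam3 (a point): point 3 of 5 on the rubber seam, 5 mm wide, between the shut door's top edge and the box roof, at roof height (z 135 mm); box y 50 mm (0 is nearest the hinge, 4 nearest the handle). Axes as the box's, so the seam runs along y.
- seam4 (a point): point 4 of 5 on the rubber seam, 5 mm wide, between the shut door's top edge and the box roof, at roof height (z 135 mm); box y 100 mm (0 is nearest the hinge, 4 nearest the handle). Axes as the box's, so the seam runs along y.
- mug: white mug, 80 mm wide, 90 mm high, not to be disturbed; origin under its centre
- multimeter: yellow multimeter 150 x 75 x 36 mm, not to be disturbed; origin under its centre
- screwdriver: screwdriver lying on the bench, not to be disturbed
Things that resemble listed ones, but are neither listed nor needed, are in the scene too. What is shaped like the radio3 but purple is not meant.

How it is judged:
On the way, in this order (a step that is already met when the one before it is completed fails the run):
1. the door is swung wide open (past 75 degrees) (value of joint door above 1.3 rad), for 0.2 s.
2. the tray is drawn out and every radio lies flat on it, let go (value of joint tray above 0.1 m and x of radio1 in the frame of tray_floor between -0.06 and 0.06 m and y of radio1 in the frame of tray_floor between -0.105 and 0.105 m and z of radio1 in the frame of tray_floor between -0.006 and 0.01 m and angle between each of radio1, radio2, radio3's own z axis and vertical below 0.15 rad and x of radio2 in the frame of tray_floor between -0.06 and 0.06 m and y of radio2 in the frame of tray_floor between -0.105 and 0.105 m and z of radio2 in the frame of tray_floor between -0.006 and 0.01 m and x of radio3 in the frame of tray_floor between -0.06 and 0.06 m and y of radio3 in the frame of tray_floor between -0.105 and 0.105 m and z of radio3 in the frame of tray_floor between -0.006 and 0.01 m and contact force between the fingers and radio1 below 0.2 N and contact force between the fingers and radio2 below 0.2 N and contact force between the fingers and radio3 below 0.2 N), for 0.3 s.
3. the tray is fully home with the radios on it and the door is shut (value of joint tray below 0.01 m and value of joint door below 0.035 rad and x of radio1 in the frame of tray_floor between -0.06 and 0.06 m and y of radio1 in the frame of tray_floor between -0.105 and 0.105 m and z of radio1 in the frame of tray_floor between -0.006 and 0.01 m and angle between each of radio1, radio2, radio3's own z axis and vertical below 0.15 rad and x of radio2 in the frame of tray_floor between -0.06 and 0.06 m and y of radio2 in the frame of tray_floor between -0.105 and 0.105 m and z of radio2 in the frame of tray_floor between -0.006 and 0.01 m and x of radio3 in the frame of tray_floor between -0.06 and 0.06 m and y of radio3 in the frame of tray_floor between -0.105 and 0.105 m and z of radio3 in the frame of tray_floor between -0.006 and 0.01 m), for 0.3 s.
4. the probe tip passes the first, near the hinge seam point slowly, on or just above the seam, the door shut (x of probe_tip in the frame of seam0 between -0.011 and 0.011 m and y of probe_tip in the frame of seam0 between -0.02 and 0.02 m and z of probe_tip in the frame of seam0 between -0.005 and 0.014 m and linear speed of probe below 0.09 m/s and value of joint door below 0.035 rad), for 0.4 s.
5. the probe tip passes the second seam point slowly, on or just above the seam, the door shut (x of probe_tip in the frame of seam1 between -0.011 and 0.011 m and y of probe_tip in the frame of seam1 between -0.02 and 0.02 m and z of probe_tip in the frame of seam1 between -0.005 and 0.014 m and linear speed of probe below 0.09 m/s and value of joint door below 0.035 rad), for 0.4 s.
6. the probe tip passes the middle seam point slowly, on or just above the seam, the door shut (x of probe_tip in the frame of seam2 between -0.011 and 0.011 m and y of probe_tip in the frame of seam2 between -0.02 and 0.02 m and z of probe_tip in the frame of seam2 between -0.005 and 0.014 m and linear speed of probe below 0.09 m/s and value of joint door below 0.035 rad), for 0.4 s.
7. the probe tip passes the fourth seam point slowly, on or just above the seam, the door shut (x of probe_tip in the frame of seam3 between -0.011 and 0.011 m and y of probe_tip in the frame of seam3 between -0.02 and 0.02 m and z of probe_tip in the frame of seam3 between -0.005 and 0.014 m and linear speed of probe below 0.09 m/s and value of joint door below 0.035 rad), for 0.4 s.
8. the probe tip passes the last, near the handle side seam point slowly, on or just above the seam, the door shut (x of probe_tip in the frame of seam4 between -0.011 and 0.011 m and y of probe_tip in the frame of seam4 between -0.02 and 0.02 m and z of probe_tip in the frame of seam4 between -0.005 and 0.014 m and linear speed of probe below 0.09 m/s and value of joint door below 0.035 rad), for 0.4 s.
At the end, for the whole second after the job is handed in: Tray home (within 10 mm) and door shut (within 0.035 rad); every radio present lies flat on the tray's floor (within 0.15 rad, centre inside the lips); the probe lies level in its cradle, within 15 mm along it, 8 mm across and 6 mm in height and 0.12 rad, pointing as before; all at rest (all of step 3 and x of probe in the frame of cradle between -0.015 and 0.015 m and y of probe in the frame of cradle between -0.008 and 0.008 m and z of probe in the frame of cradle between 0.06 and 0.072 m and angle between the x axis of probe and the x axis of cradle, either way round below 0.12 rad and angle between probe's own z axis and vertical below 0.15 rad and linear speed of each of probe, radio1, radio2, radio3 below 0.02 m/s); the robot touches nothing.
It fails at once if the mug is shifted by more than 3 cm (distance of mug from where it was at the start of the episode above 0.03 m).
It fails at once if the multimeter is shifted by more than 3 cm (distance of multimeter from where it was at the start of the episode above 0.03 m).
It fails at once if the screwdriver is shifted by more than 3 cm (distance of screwdriver from where it was at the start of the episode above 0.03 m).
Of radio1, radio2, radio3 only 2 to 3 are there at a start; the rules pass over those that are not, and their reading is None.
At some moment in a run one of radio1, radio2, radio3 may be knocked a few centimetres aside while the robot is not near it.
It also fails if it takes over 210 s, if anything falls off the work surface, if the arm or the gripper's body presses on something with over 40 N, if the wrist force passes 120 N, or if a joint passes its speed limit or range.

## Working session

There is one attempt and no reset: what is moved stays moved. The work goes in short steps, Python scripts to look and compute and a tool call to move; the robot and the scene stay as the last step left them, time stands still between calls to the robot, and variables do not carry over. Pictures are saved under pics/ and viewed, and the job is handed in when it is done.

Besides the shell and the picture viewer there is one more tool, called after "Request:" as name(argument=value, ...) on one line, values as JSON. jog_arm: Moves the arm, as the interface text tells. Its arguments: {"type":"object","properties":{"delta_pos":{"type":"array","items":{"type":"array","items":{"type":"number"}}},"rotation":{"type":"array","items":{"type":"array","items":{"type":"number"}}},"grip":{"type":"array","items":{"type":"number"}},"newtons":{"type":"number"}},"required":["delta_pos","rotation","grip"]}

I'll start by looking at the scene.

```bash
ls -la; mkdir -p pics
python3 - <<'E'
from station import *
import cv2,numpy as np
print(observe())
for n in ("scene","top","wrist"):
    print(n,camera_info(n))
for n in ("scene","top"):
    p,d=snapshot(n)
    cv2.imwrite(f"pics/{n}0.png",cv2.resize(p[:,:,::-1],(800,600),interpolation=cv2.INTER_CUBIC))
    np.savez(f"pics/{n}0.npz",p=p,d=d)
E
```

```text
total 12
drwxr-xr-x  3 agent agent 4096 Dec  6 06:59 .
drwxr-xr-x 23 root  root  4096 Dec  6 06:59 ..
drwxr-xr-x  2 agent agent 4096 Dec  6 06:59 pics
{'clock': 0.0, 'qpos': array([-1.33400915e+00,  2.38765920e-01, -1.42669255e-02,  1.31919743e+00,
       -2.95167562e-06,  1.57079712e+00]), 'qd': array([-0.00092346, -0.00033254,  0.00126218, -0.00011578,  0.00168447,
        0.0010384 ]), 'tau': array([-1.23746457e-03, -5.38771462e+01,  3.46439445e+01,  1.84672675e-02,
       -7.67469101e-05,  1.98546468e-05]), 'position': array([ 0.123055  , -0.5099408 ,  0.23068049]), 'eef_rot': array([ 3.14158970e+00,  1.43395085e-03, -1.33400994e+00]), 'ft_force': array([-0.12890473,  0.2990499 , -0.67950313]), 'wrist_torque': array([ 0.024708  ,  0.01777984, -0.01572548]), 'width': 0.08527160044799778}
scene {'fx': 390.14371591948236, 'fy': 390.14371591948236, 'cx': 256.25737747434295, 'cy': 188.51641969980759, 'k1': -0.022744700310862034, 'extrinsics': array([[ 0.79637901,  0.51353047, -0.31947916,  0.94776015],
       [ 0.60477888, -0.6803664 ,  0.41393727, -0.5571685 ],
       [-0.00479348, -
[... 295 characters left out ...]
,  0.35689332],
       [-0.99963818, -0.02627097,  0.00577461,  0.00471042],
       [-0.00302215, -0.10362899, -0.99461143,  1.66122657],
       [ 0.        ,  0.        ,  0.        ,  1.        ]])}
wrist {'fx': 304.18995663819555, 'fy': 304.18995663819555, 'cx': 254.8374367739211, 'cy': 191.97187486820658, 'k1': -0.04836468525787243, 'tool_from_camera': array([[ 9.99999637e-01,  8.46481954e-04, -9.51282984e-05,
        -4.89642283e-04],
       [-7.80829944e-04,  9.55567597e-01,  2.94771026e-01,
        -7.58632963e-02],
       [ 3.40419874e-04, -2.94770845e-01,  9.55567911e-01,
        -1.42575819e-01],
       [ 0.00000000e+00,  0.00000000e+00,  0.00000000e+00,
         1.00000000e+00]])}
```

View pics/scene0.png

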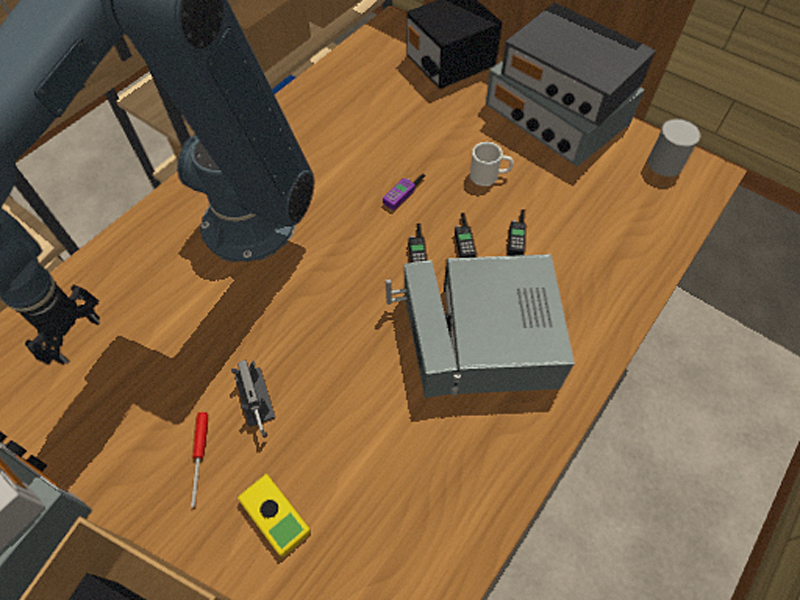

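View pics/top0.png

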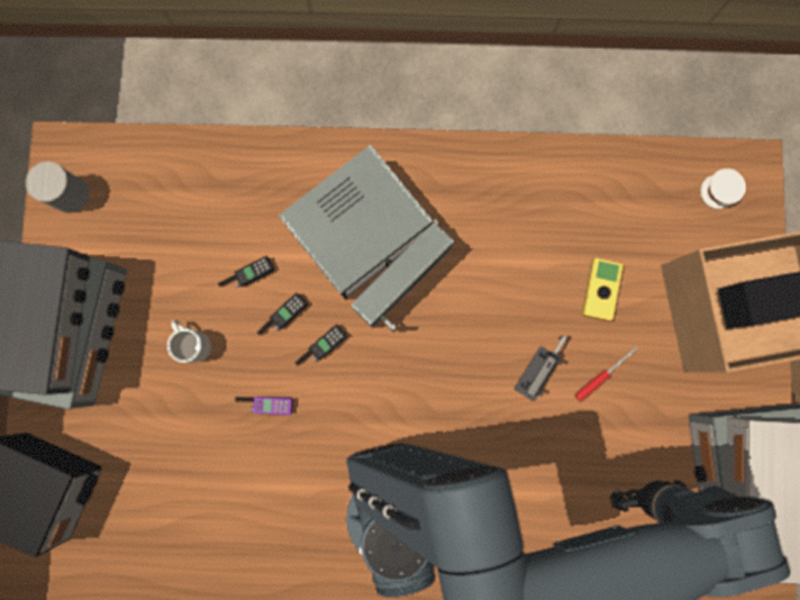

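```bash
cat > h.py <<'E'
import numpy as np, cv2
from scipy.spatial.transform import Rotation as R
def K(ci): return np.array([[ci['fx'],0,ci['cx']],[0,ci['fy'],ci['cy']],[0,0,1.]])
def rays(ci,uv):
    # drawn = ray*(1+k1 r^2): invert by fixed point
    uv=np.atleast_2d(np.asarray(uv,float)); d=(uv-[ci['cx'],ci['cy']])/[ci['fx'],ci['fy']]
    s=d.copy()
    for _ in range(10): s=d/(1+ci['k1']*(s**2).sum(1,keepdims=True))
    return np.c_[s,np.ones(len(s))]
def toolT(o):
    T=np.eye(4);T[:3,:3]=R.from_euler('xyz',o['eef_rot']).as_matrix();T[:3,3]=o['position'];return T
def camT(ci,o=None):
    return ci['extrinsics'] if 'extrinsics' in ci else toolT(o)@ci['tool_from_camera']
def cloud(ci,d,T):
    h,w=d.shape; vv,uu=np.mgrid[:h,:w]
    r=rays(ci,np.c_[uu.ravel(),vv.ravel()])*d.ravel()[:,None]
    return (r@T[:3,:3].T+T[:3,3]).reshape(h,w,3)
def onplane(ci,T,uv,z):
    r=rays(ci,uv)@T[:3,:3].T; t=(z-T[2,3])/r[:,2]; return r*t[:,None]+T[:3,3]
def proj(ci,T,X):
    X=np.atleast_2d(X); c=(X-T[:3,3])@T[:3,:3]; s=c[:,:2]/c[:,2:]; s=s*(1+ci['k1']*(s**2).sum(1,keepdims=True))
    return s*[ci['fx'],ci['fy']]+[ci['cx'],ci['cy']]
E
python3 - <<'E'
from station import camera_info
from h import *
for n in ("scene","top"):
    f=np.load(f"pics/{n}0.npz"); ci=camera_info(n); P=cloud(ci,f['d'],camT(ci)); p=f['p']
    ok=(f['d']>0)
    # table z check
    m=ok&(abs(P[...,2])<0.02); print(n,'table z',np.median(P[...,2][m]), m.sum())
    m=ok&(P[...,2]>0.125)&(P[...,2]<0.145)&(P[...,0]>0.3)&(P[...,0]<0.9)&(abs(P[...,1])<0.4)
    print('roof z',np.median(P[...,2][m]),m.sum())
    nl,lab,st,ce=cv2.connectedComponentsWithStats(m.astype(np.uint8))
    for i in range(1,nl):
        if st[i,4]>60:
            q=P[lab==i]; 
            r=cv2.minAreaRect((q[:,:2]*1000).astype(np.float32)); print(st[i],ce[i],r,cv2.boxPoints(r).round(0).tolist(),np.median(q[:,2]))
E
```

```text
scene table z -0.00026865483846361116 94312
roof z 0.13450766720493434 6554
[ 259  163  109   78 6548] [313.920281   200.91295052] ((686.79296875, 87.89324951171875), (341.5075988769531, 289.9879455566406), 40.94371795654297) [[463.0, 86.0], [653.0, -134.0], [911.0, 90.0], [721.0, 309.0]] 0.13451005684635853
top table z -0.00022153936773294802 103304
roof z 0.13471267600649262 6140
[ 178   94  112  114 6133] [233.62122941 147.74726887] ((687.1716918945312, 86.30448913574219), (344.2154235839844, 284.4890441894531), 40.98014831542969) [[464.0, 81.0], [651.0, -134.0], [910.0, 92.0], [724.0, 307.0]] 0.13471867551714967
```

```bash
cat > fit0.py <<'E'
from station import camera_info
from h import *
from scipy.optimize import minimize
D={}
for n in ("scene","top"):
    f=np.load(f"pics/{n}0.npz"); ci=camera_info(n); T=camT(ci); P=cloud(ci,f['d'],T)
    m=(f['d']>0)&(P[...,2]>0.125)&(P[...,2]<0.145)&(P[...,0]>0.3)&(P[...,0]<0.95)&(abs(P[...,1])<0.4)
    nl,lab,st,ce=cv2.connectedComponentsWithStats(m.astype(np.uint8)); i=1+np.argmax(st[1:,4])
    D[n]=(ci,T,(lab==i).astype(np.float32))
def W(p,q):
    x,y,t=p[:3]; q=np.asarray(q,float); c,s=np.cos(t),np.sin(t)
    return np.c_[x+c*q[:,0]-s*q[:,1], y+s*q[:,0]+c*q[:,1], np.full(len(q),.135)]
def cost(p):
    e=0
    a=p[3]; c,s=np.cos(a),np.sin(a)
    door=np.array([[-.005,0],[-.07,0],[-.07,.28],[-.005,.28]])
    # opens ccw seen from above about (0,-.14)
    door=np.c_[c*door[:,0]-s*door[:,1], -.14+s*door[:,0]+c*door[:,1]]
    for n,(ci,T,m) in D.items():
        im=np.zeros((384*4,512*4),np.uint8)
        for q in ([[0,-.14],[.24,-.14],[.24,.14],[0,.14]],door):
            uv=(proj(ci,T,W(p,q))+.5)*4-.5
            cv2.fillPoly(im,[np.round(uv*16).astype(np.int32)],255,shift=4)
        im=cv2.resize(im,(512,384),interpolation=cv2.INTER_AREA)/255.
        e+=abs(im-m).sum()
    return e
best=None
for a in (0.0,.05,.1,.15):
    r=minimize(cost,[.636,.042,np.radians(41),a],method='Nelder-Mead',options=dict(initial_simplex=np.array([.636,.042,.715,a])+np.vstack([np.zeros(4),np.diag([.01,.01,.03,.04])]),maxiter=400))
    print(r.x,r.fun, np.degrees(r.x[2]))
E
python3 fit0.py
```

```text
[0.63070138 0.04005013 0.69541053 0.11837013] 472.76470588235287 39.84408860552799
[0.63055981 0.03895306 0.7031155  0.10978144] 462.1333333333333 40.2855504841504
[0.63093688 0.03968218 0.70025469 0.11464887] 459.81176470588235 40.121638424466674
[0.6309654  0.03956653 0.70046973 0.11496937] 462.8196078431372 40.13395920884525
```

Run:
```python
from station import camera_info
from h import *
n="top"
f=np.load(f"pics/{n}0.npz"); ci=camera_info(n); T=camT(ci); P=cloud(ci,f['d'],T); p=f['p']
m=(f['d']>0)&(P[...,2]>0.006)&(P[...,2]<0.12)
nl,lab,st,ce=cv2.connectedComponentsWithStats(m.astype(np.uint8))
for i in range(1,nl):
    if 25<st[i,4]<1500:
        q=P[lab==i]; r=cv2.minAreaRect((q[:,:2]*1000).astype(np.float32)); print(ce[i].round(),st[i,4],np.round(r[0]),np.round(r[1]),round(r[2]),'z',np.percentile(q[:,2],[50,95]).round(3),'rgb',np.median(p[lab==i],0))
im=p[140:300,100:460]; cv2.imwrite('pics/topcrop0.png',cv2.resize(im[:,:,::-1],None,fx=2.2,fy=2.2,interpolation=cv2.INTER_CUBIC))
```

```text
[ 39. 121.] 641 [806. 892.] [133. 100.] 68 z [0.101 0.119] rgb [78. 71. 65.]
[464. 119.] 458 [ 850. -830.] [121.  86.] 87 z [0.055 0.061] rgb [237. 229. 215.]
[243. 171.] 222 [626.  42.] [ 32. 272.] 41 z [0.029 0.11 ] rgb [111.5 103.5  95.5]
[482. 167.] 769 [ 645. -882.] [ 96. 293.] 12 z [0.01  0.097] rgb [211. 157. 109.]
[261. 186.] 183 [559. -31.] [ 52. 280.] 42 z [0.076 0.102] rgb [66. 59. 51.]
[160. 174.] 328 [599. 404.] [ 52. 146.] 24 z [0.026 0.034] rgb [80. 77. 67.]
[385. 185.] 782 [ 581. -509.] [ 87. 152.] 80 z [0.035 0.043] rgb [221.5 196.   94. ]
[437. 202.] 984 [ 518. -699.] [303.  41.] 8 z [0.066 0.115] rgb [124.  94.  67.]
[ 64. 215.] 1307 [430. 752.] [ 74. 381.] 82 z [0.071 0.116] rgb [74. 69. 62.]
[182. 200.] 326 [490. 302.] [ 48. 151.] 44 z [0.027 0.034] rgb [79.  74.5 66. ]
[119. 220.] 426 [420. 536.] [112.  79.] 47 z [0.052 0.092] rgb [138.  127.5 113.5]
[488. 219.] 567 [ 462. -906.] [ 82. 244.] 11 z [0.009 0.082] rgb [214. 159. 111.]
[207. 220.] 325 [415. 196.] [ 51. 158.] 42 z [0.026 0.032] rgb [80. 76. 68.]
[345. 238.] 522 [ 383. -354.] [ 64. 179.] 61 z [0.054 0.079] rgb [96.5 91.  87. ]
[382. 244.] 215 [ 369. -522.] [ 28. 198.] 38 z [0.021 0.028] rgb [184.  63.  58.]
[172. 259.] 326 [271. 339.] [149.  48.] 86 z [0.026 0.033] rgb [149. 100. 147.]
[457. 282.] 809 [ 249. -811.] [151. 325.] 43 z [0.07  0.114] rgb [83. 67. 54.]
[ 40. 307.] 1135 [ 73. 829.] [313. 195.] 23 z [0.074 0.115] rgb [28. 27. 26.]
[226. 335.] 225 [-14. 105.] [142.  39.] 2 z [0.012 0.039] rgb [109. 117. 117.]
```

```bash
cat >> h.py <<'E'
def plan(o,pos,yaw_deg):
    """tool-down target -> delta_pos (tool axes), rotvec deg"""
    T=toolT(o); Rt=R.from_euler('xyz',[np.pi,0,np.radians(yaw_deg)]).as_matrix()
    d=T[:3,:3].T@(np.asarray(pos)-T[:3,3]); rv=np.degrees(R.from_matrix(T[:3,:3].T@Rt).as_rotvec())
    print('dpos',d.round(4).tolist(),'rot',rv.round(2).tolist(),'| TCP',o['position'].round(4),'yaw',np.degrees(o['eef_rot']).round(2),'q',o['qpos'].round(2),'F',o['ft_force'].round(1),'w',round(o['width'],4),'t',round(o['clock'],2))
    return d,rv
E
python3 -c "
from station import *;from h import *
plan(observe(),[.45,.02,.42],40)"
```

```text
dpos [-0.4387, -0.4421, -0.1887] rot [-0.08, 0.05, -116.43] | TCP [ 0.1231 -0.51    0.2307] yaw [-1.800e+02  8.000e-02 -7.643e+01] q [-1.33  0.24 -0.01  1.32  0.    1.57] F [0.5 0.4 0.1] w 0.0852 t 0.1
```

Request:
jog_arm(delta_pos=[[-0.055,-0.055,-0.024],[-0.11,-0.11,-0.05],[-0.165,-0.165,-0.07],[-0.22,-0.22,-0.095],[-0.275,-0.275,-0.12],[-0.33,-0.33,-0.14],[-0.385,-0.385,-0.165],[-0.438,-0.442,-0.189]], rotation=[[0,0,-10],[0,0,-20],[0,0,-30],[0,0,-40],[0,0,-50],[0,0,-60],[0,0,-70],[0,0,-80]], grip=[70,70,70,70,70,70,70,70])

```text
clock: 1.1
position: [0.3738, -0.1007, 0.3771]
eef_rot: [3.141, -0.0, 0.068]
ft_force: [1.1, -0.8, -0.1]
width: 0.0598
```

```bash
python3 -c "
from station import *;from h import *
plan(observe(),[.45,.02,.42],40)"
```

```text
dpos [0.0842, -0.1152, -0.0429] rot [0.01, -0.01, -36.11] | TCP [ 0.3738 -0.1007  0.3771] yaw [ 1.7999e+02 -1.0000e-02  3.8900e+00] q [-0.26 -0.01  0.07  1.65 -0.    1.24] F [ 1.1 -0.8 -0.1] w 0.0598 t 1.1
```

Request:
jog_arm(delta_pos=[[0.04,-0.055,-0.02],[0.084,-0.115,-0.043],[0.084,-0.115,-0.043],[0.084,-0.115,-0.043],[0.084,-0.115,-0.043]], rotation=[[0,0,-10],[0,0,-20],[0,0,-30],[0,0,-36],[0,0,-36]], grip=[70,70,70,70,70])

```text
clock: 1.72
position: [0.4501, 0.0178, 0.4192]
eef_rot: [-3.141, 0.001, 0.691]
ft_force: [0.5, -1.0, -0.4]
width: 0.0599
```

```bash
cat > snap.py <<'E'
import sys
from station import *
from h import *
for n,name in zip(sys.argv[1::2],sys.argv[2::2]):
    o=observe(); p,d=snapshot(n)
    np.savez(f"pics/{name}.npz",p=p,d=d,eef_rot=o['eef_rot'],position=o['position'])
    cv2.imwrite(f"pics/{name}.png",cv2.resize(p[:,:,::-1],(800,600),interpolation=cv2.INTER_CUBIC))
plan(observe(),[.45,.02,.42],40)
E
python3 snap.py wrist w1
```

```text
dpos [0.0017, -0.0019, -0.0007] rot [-0.03, 0.03, -0.56] | TCP [0.4499 0.0175 0.4193] yaw [-1.7997e+02  3.0000e-02  3.9440e+01] q [0.04 0.12 0.31 1.77 0.   0.92] F [ 0.2 -0.5 -0.3] w 0.0598 t 1.77
```

View pics/w1.png

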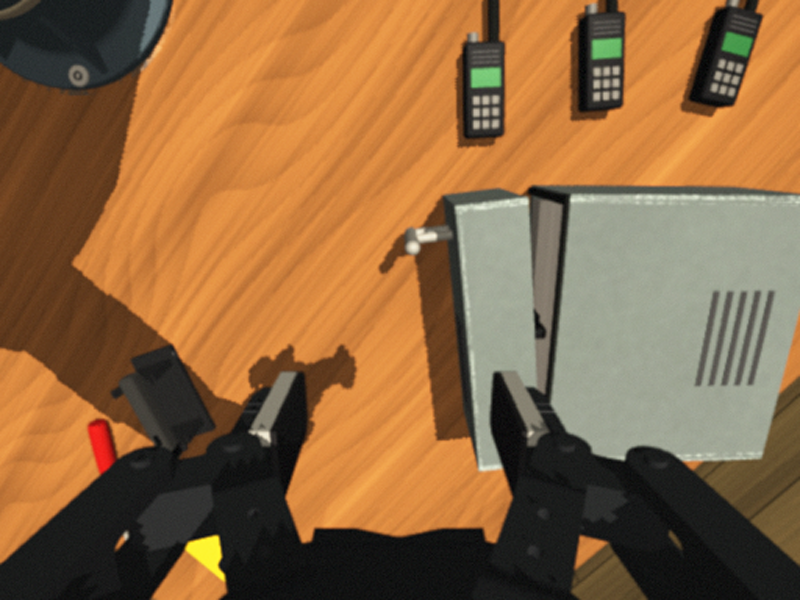

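```bash
cat > fit1.py <<'E'
import fit0
from fit0 import *
import sys
f=np.load("pics/w1.npz"); ci=camera_info("wrist"); T=camT(ci,dict(eef_rot=f['eef_rot'],position=f['position'])); P=cloud(ci,f['d'],T)
print('table',np.median(P[...,2][(abs(P[...,2])<.02)]))
m=(f['d']>0)&(P[...,2]>0.12)&(P[...,2]<0.15)
roof=m.copy(); print('roof z',np.median(P[...,2][m]))
q=P[m][:, :2]; print(len(q))
V=np.zeros((384,512),bool); V[:232]=True
for i,n in ((0,'wrist'),): D['wrist']=(ci,T,m.astype(np.float32))
def cost2(p):
    e=0; a=p[3]; c,s=np.cos(a),np.sin(a)
    door=np.array([[-.005,0],[-.07,0],[-.07,.28],[-.005,.28]])
    door=np.c_[c*door[:,0]-s*door[:,1], -.14+s*door[:,0]+c*door[:,1]]
    for n,(ci,T,m) in D.items():
        if n not in names: continue
        im=np.zeros((384*4,512*4),np.uint8)
        for q in ([[0,-.14],[.24,-.14],[.24,.14],[0,.14]],door):
            uv=(proj(ci,T,W(p,q))+.5)*4-.5
            cv2.fillPoly(im,[np.round(uv*16).astype(np.int32)],255,shift=4)
        im=cv2.resize(im,(512,384),interpolation=cv2.INTER_AREA)/255.
        dd=abs(im-m)
        e+=dd[V].sum() if n=='wrist' else dd.sum()
    return e
for names in (['wrist'],['top'],['scene'],['wrist','top','scene']):
    r=min((minimize(cost2,[.631,.04,.70+dt,a],method='Nelder-Mead',options=dict(initial_simplex=np.array([.631,.04,.70+dt,a])+np.vstack([np.zeros(4),np.diag([.01,.01,.03,.04])]),maxiter=400)) for a in (.08,.12) for dt in (0,.015)),key=lambda r:r.fun)
    print(names,r.x.round(4),r.fun,np.degrees(r.x[2]))
E
python3 fit1.py | tail -7
python3 - <<'E'
from station import camera_info
from h import *
f=np.load("pics/w1.npz"); ci=camera_info("wrist"); T=camT(ci,f); P=cloud(ci,f['d'],T)
# handle top: bar z .129 pixel (412,240)/800*512
uv=np.array([[412,240]])*0.64; print('handle',onplane(ci,T,uv,.125))
v,u=int(uv[0,1]),int(uv[0,0]); print(P[v-2:v+3,u-3:u+4,2].round(3))
# radios
m=(f['d']>0)&(P[...,2]>.018)&(P[...,2]<.05)
nl,lab,st,ce=cv2.connectedComponentsWithStats(m.astype(np.uint8))
for i in range(1,nl):
    if st[i,4]>100:
        q=P[lab==i]; r=cv2.minAreaRect((q[:,:2]*1000).astype(np.float32)); print(ce[i].round(),st[i,4],np.round(r[0]),np.round(r[1]),round(r[2],1),np.median(q[:,2]).round(3))
E
```

```text
table 4.995452925316002e-06
roof z 0.13481573097272698
30864
['wrist'] [0.6265 0.038  0.7071 0.0946] 620.964705882353 40.51271470106646
['top'] [0.6304 0.0404 0.6976 0.118 ] 197.58039215686276 39.97091028462652
['scene'] [0.6314 0.0385 0.7056 0.1054] 229.81960784313725 40.43070858048645
['wrist', 'top', 'scene'] [0.6283 0.0395 0.7071 0.1031] 1244.7725490196078 40.51167034614562
handle [[0.46088485 0.02577518 0.125     ]]
[[0.086 0.093 0.095 0.095 0.096 0.091 0.079]
 [0.096 0.1   0.104 0.106 0.104 0.101 0.091]
 [0.106 0.11  0.112 0.115 0.112 0.111 0.104]
 [0.113 0.118 0.12  0.122 0.121 0.121 0.115]
 [0.126 0.125 0.128 0.126 0.127 0.126 0.124]]
[49. 21.] 1070 [ 60. -59.] [154.  59.] 51.4 0.032
[310.  53.] 1744 [417. 200.] [ 43. 134.] 42.1 0.028
[386.  37.] 1725 [502. 291.] [ 43. 107.] 44.7 0.028
[467.  35.] 1688 [603. 385.] [ 44. 109.] 29.2 0.028
[441. 120.] 113 [668. 255.] [141.   2.] 40.0 0.04
[287. 136.] 173 [484.  71.] [112.  30.] 75.1 0.043
[348. 172.] 1100 [641.  54.] [ 34. 243.] 40.0 0.019
[ 99. 236.] 106 [ 324. -317.] [42. 11.] 44.3 0.033
[120. 274.] 130 [ 403. -360.] [37. 10.] 43.4 0.033
[ 64. 286.] 298 [ 331. -471.] [22. 74.] 40.7 0.024
[133. 354.] 379 [ 540. -524.] [50. 85.] 40.9 0.036
```

Run:
```python
from station import camera_info
from h import *
f=np.load("pics/w1.npz"); ci=camera_info("wrist"); T=camT(ci,f); P=cloud(ci,f['d'],T)
m=(P[...,2]>.122)&(np.hypot(P[...,0]-.462,P[...,1]-.023)<.025)
q=P[m]; print(len(q),q.mean(0),q.min(0),q.max(0)); 
vu=np.argwhere(m); print(vu.min(0),vu.max(0),vu.mean(0), onplane(ci,T,[vu.mean(0)[::-1]],.129))
p=f['p'][130:180,240:320]; cv2.imwrite('pics/c1.png',cv2.resize(p[:,:,::-1],None,fx=8,fy=8,interpolation=cv2.INTER_CUBIC))
```

```text
8505 [0.45369352 0.03631484 0.4908966 ] [0.43703816 0.01405413 0.12205431] [0.48134995 0.0479468  0.51550256]
[154 217] [383 370] [342.92792475 301.84091711] [[ 0.73135076 -0.18959812  0.129     ]]
```

View pics/c1.png

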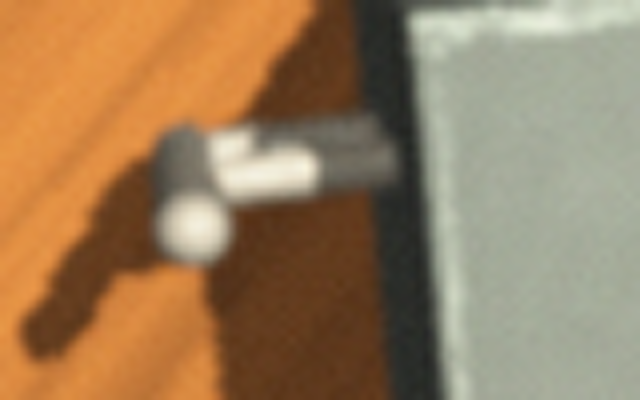

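Run:
```python
from station import camera_info,observe
from h import *
f=np.load("pics/w1.npz"); ci=camera_info("wrist"); T=camT(ci,f)
h=onplane(ci,T,[[263.7,158.1]],.129)[0]; print(h)
# implied door angle and radius w.r.t. hinge
hg=np.array([.7199,-.0674]); v=h[:2]-hg; print(np.hypot(*v),np.degrees(np.arctan2(v[1],v[0])), 130.5+24.57)
plan(observe(),[h[0],h[1],.20],40)
```

```text
[0.46458454 0.02125722 0.129     ]
0.2702703962877164 160.85065683114848 155.07
dpos [0.0138, 0.0065, 0.2193] rot [-0.03, 0.03, -0.56] | TCP [0.4499 0.0175 0.4193] yaw [-1.7997e+02  3.0000e-02  3.9440e+01] q [0.04 0.12 0.31 1.77 0.   0.92] F [ 0.2 -0.5 -0.3] w 0.0598 t 1.77
```

Request:
jog_arm(delta_pos=[[0.0138,0.0065,0.04],[0.0138,0.0065,0.09],[0.0138,0.0065,0.14],[0.0138,0.0065,0.19],[0.0138,0.0065,0.24],[0.0138,0.0065,0.28],[0.0138,0.0065,0.31],[0.0138,0.0065,0.328]], rotation=[[0,0,-0.5],[0,0,-0.5],[0,0,-0.5],[0,0,-0.5],[0,0,-0.5],[0,0,-0.5],[0,0,-0.5],[0,0,-0.5]], grip=[45,45,45,45,45,45,45,45], newtons=40)

```text
clock: 2.78
position: [0.4637, 0.0207, 0.0901]
eef_rot: [-3.14, 0.001, 0.695]
ft_force: [-5.4, -1.5, 32.7]
width: 0.0383
```

Request:
jog_arm(delta_pos=[[0,0,0],[0,0,0],[0,0,0]], rotation=[[0,0,0],[0,0,0],[0,0,0]], grip=[0,0,0])

```text
clock: 3.15
position: [0.4645, 0.0209, 0.0915]
eef_rot: [-3.141, 0.0, 0.698]
ft_force: [0.2, -0.7, -0.4]
width: 0.0128
```

```bash
cat > door.py <<'E'
# arc rows for handle: args a0 a1 n
import sys
from station import *
from h import *
hg=np.array([.7199,-.0674]); r=.2697
o=observe(); T=toolT(o); p=o['position']; v=p[:2]-hg
cur=np.arctan2(v[1],v[0])-np.radians(155.07); 
print('door now',cur%(2*np.pi),'radius',np.hypot(*v)); cur%=2*np.pi
if cur>5: cur-=2*np.pi
for a in np.linspace(cur,float(sys.argv[1]),int(sys.argv[2])+1)[1:]:
    t=a+np.radians(155.07); q=np.array([hg[0]+r*np.cos(t),hg[1]+r*np.sin(t),p[2]])
    print((T[:3,:3].T@(q-p)).round(3).tolist())
print(o['position'],np.degrees(o['eef_rot']),o['qpos'].round(2),o['ft_force'].round(1),o['width'],o['clock'])
E
python3 door.py 1.0 8
```

```text
door now 0.10222297933215296 radius 0.2702806766134202
[-0.025, 0.017, 0.0]
[-0.048, 0.037, 0.0]
[-0.068, 0.059, 0.0]
[-0.086, 0.084, 0.0]
[-0.102, 0.11, 0.0]
[-0.114, 0.137, 0.0]
[-0.123, 0.166, 0.0]
[-0.128, 0.196, 0.0]
[0.464457   0.02092055 0.09150161] [-1.79986498e+02  2.13969716e-02  3.99826407e+01] [ 0.05  0.23 -0.4   0.94 -0.    0.92] [ 0.2 -0.7 -0.4] 0.012770299166733714 3.15
```

Request:
jog_arm(delta_pos=[[-0.025,0.017,0],[-0.048,0.037,0],[-0.068,0.059,0],[-0.086,0.084,0],[-0.102,0.11,0],[-0.114,0.137,0],[-0.123,0.166,0],[-0.128,0.196,0]], rotation=[[0,0,0],[0,0,0],[0,0,0],[0,0,0],[0,0,0],[0,0,0],[0,0,0],[0,0,0]], grip=[0,0,0,0,0,0,0,0])

```text
clock: 4.15
position: [0.4929, -0.2118, 0.0917]
eef_rot: [-3.141, -0.0, 0.699]
ft_force: [2.5, 4.1, 1.2]
width: 0.013
```

```bash
python3 door.py 1.72 7
```

```text
door now 1.0018852893209882 radius 0.26903038210188795
[-0.003, 0.027, -0.0]
[-0.002, 0.055, -0.0]
[0.001, 0.083, -0.0]
[0.007, 0.11, -0.0]
[0.016, 0.136, -0.0]
[0.028, 0.161, -0.0]
[0.042, 0.185, -0.0]
[ 0.492936   -0.21184614  0.09168316] [-1.79957011e+02 -2.12247737e-02  4.00310313e+01] [-0.41  0.34 -0.24  0.99  0.    0.47] [2.5 4.1 1.2] 0.01296524814564031 4.15
```

Request:
jog_arm(delta_pos=[[-0.003,0.027,0],[-0.002,0.055,0],[0.001,0.083,0],[0.007,0.11,0],[0.016,0.136,0],[0.028,0.161,0],[0.042,0.185,0],[0.042,0.185,0]], rotation=[[0,0,0],[0,0,0],[0,0,0],[0,0,0],[0,0,0],[0,0,0],[0,0,0],[0,0,0]], grip=[0,0,0,0,0,0,0,0])

```text
clock: 5.15
position: [0.6461, -0.3266, 0.0917]
eef_rot: [3.14, -0.001, 0.699]
ft_force: [0.9, -1.1, 3.4]
width: 0.0124
```

```bash
python3 door.py 1.72 1
```

```text
door now 1.7283822167207141 radius 0.2695307562746088
[-0.001, -0.002, -0.0]
[ 0.64605507 -0.32661758  0.09166481] [ 1.79883242e+02 -4.56953823e-02  4.00317466e+01] [-0.47  0.64  0.28  1.21 -0.    0.4 ] [ 0.9 -1.1  3.4] 0.012438441499734807 5.15
```

Request:
jog_arm(delta_pos=[[0,0,0],[0,0,0],[0,0,-0.04],[0,0,-0.09],[0.02,-0.03,-0.13],[0.06,-0.08,-0.16],[0.09,-0.13,-0.19],[0.12,-0.18,-0.2]], rotation=[[0,0,0],[0,0,0],[0,0,0],[0,0,0],[0,0,10],[0,0,20],[0,0,30],[0,0,40]], grip=[45,45,45,45,45,45,45,45])

```text
clock: 6.15
position: [0.6207, -0.1164, 0.2916]
eef_rot: [3.141, -0.002, -0.005]
ft_force: [0.8, 1.0, 0.2]
width: 0.0384
```

```bash
python3 -c "
from station import *;from h import *
plan(observe(),[.60,.014,.28],-49.5)"
```

```text
dpos [-0.0214, -0.1303, 0.0115] rot [-0.04, -0.1, 49.19] | TCP [ 0.6207 -0.1164  0.2916] yaw [ 1.7999e+02 -1.0000e-01 -3.1000e-01] q [-0.19  0.42  0.41  1.56  0.    1.39] F [0.8 1.  0.2] w 0.0384 t 6.15
```

Request:
jog_arm(delta_pos=[[-0.005,-0.03,0],[-0.01,-0.065,0],[-0.016,-0.1,0.005],[-0.021,-0.13,0.012],[-0.021,-0.13,0.012],[-0.021,-0.13,0.012]], rotation=[[0,0,10],[0,0,20],[0,0,30],[0,0,40],[0,0,49.2],[0,0,49.2]], grip=[45,45,45,45,45,45])

```text
clock: 6.9
position: [0.5995, 0.0124, 0.2781]
eef_rot: [3.141, 0.0, -0.856]
ft_force: [-0.6, 0.6, 0.3]
width: 0.0381
```

```bash
python3 snap.py wrist w2 top t2
```

```text
dpos [-0.1046, 0.1076, -0.1419] rot [-0.0, 0.0, -88.94] | TCP [0.5998 0.0118 0.2781] yaw [-180.      0.    -48.94] q [0.02 0.36 0.28 1.49 0.   2.44] F [0.5 0.8 0.2] w 0.0386 t 7.0
```

View pics/w2.png

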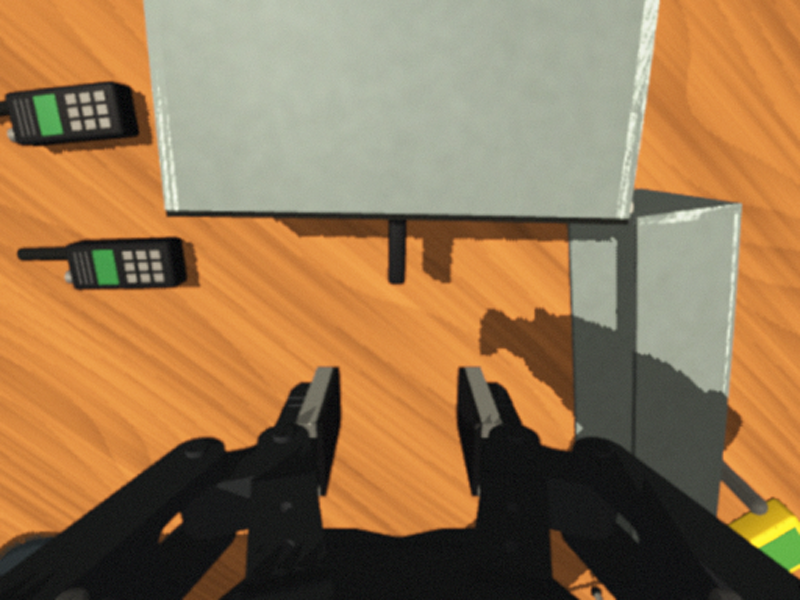

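View pics/t2.png

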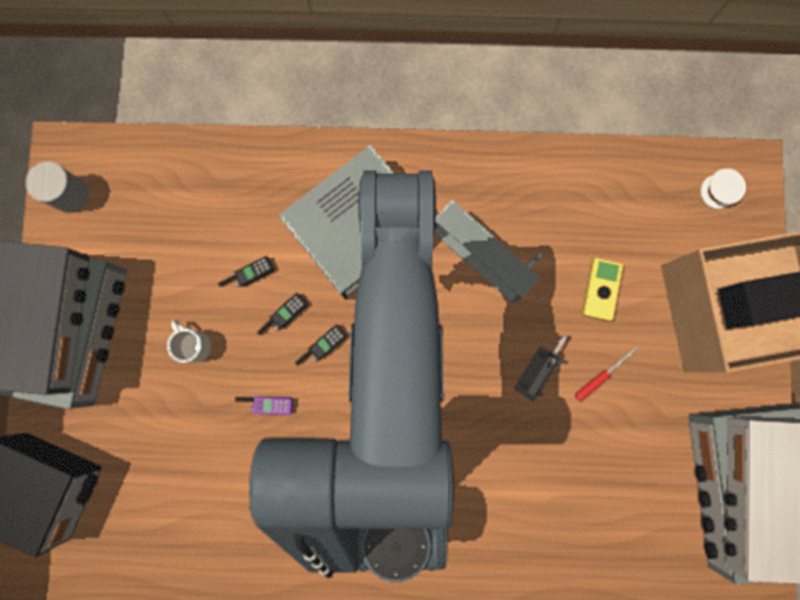

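Run:
```python
from station import camera_info,observe
from h import *
f=np.load("pics/w2.npz"); ci=camera_info("wrist"); T=camT(ci,f); P=cloud(ci,f['d'],T)
m=((P[...,2]>.128)&(P[...,2]<.142)).astype(np.uint8)
# roof front edge: for columns 115..395, lowest row of mask above row 150
pts=[]
for u in range(112,392,4):
    col=np.where(m[:145,u])[0]
    if len(col): pts.append([u,col.max()+.5])
q=onplane(ci,T,pts,.135); d=np.polyfit(q[:,0],q[:,1],1); 
l=cv2.fitLine(q[:,:2].astype(np.float32)*1000,cv2.DIST_HUBER,0,.01,.01).ravel(); ang=np.degrees(np.arctan2(l[1],l[0])); print('edge',l,ang)
# left/right roof edges rows 20..120
e=[]
for v in range(20,125,5):
    r=np.where(m[v,60:425])[0]+60; 
    a=onplane(ci,T,[[r.min()-.5,v]],.135)[0]; e.append([a,])
    # right edge
e=np.array(e)[:,0]; l2=cv2.fitLine(e[:,:2].astype(np.float32)*1000,cv2.DIST_HUBER,0,.01,.01).ravel(); print('left',l2,np.degrees(np.arctan2(l2[1],l2[0])))
print('corners', onplane(ci,T,np.array([[167,213],[629,219]])*.64,.135))
fin=(P[...,2]>.105)&(P[...,2]<.125); fin[:,:230]=0;fin[:,280:]=0; fin[:140]=0; fin[190:]=0
q=P[fin]; print('fin',fin.sum(),q.mean(0),cv2.minAreaRect((q[:,:2]*1000).astype(np.float32)))
for th in (40,40.5,41):
    c,s=np.cos(np.radians(th)),np.sin(np.radians(th)); Rb=np.array([[c,s],[-s,c]])
    x=(Rb@(q[:,:2]-[.629,.039]).T); print(th,x.min(1),x.max(1))
```

```text
edge [  0.64210576  -0.7666161  629.8405      35.629467  ] -50.05098
left [  0.76768386   0.6408287  591.4281     190.40926   ] 39.85364
corners [[ 0.54009927  0.14587494  0.135     ]
 [ 0.72050747 -0.06703363  0.135     ]]
fin 473 [0.60980543 0.02373008 0.11498402] ((609.12939453125, 22.918636322021484), (42.106937408447266, 11.378423690795898), 40.671138763427734)
40 [-0.04665279 -0.00530758] [-0.00446702  0.00635351]
40.5 [-0.04661785 -0.00503107] [-0.00449027  0.00641455]
41 [-0.04658314 -0.00475418] [-0.00451126  0.00670357]
```

```bash
cat >> h.py <<'E'
B=np.array([.630,.0393]); TH=np.radians(40.2)
def bw(x,y): return B+np.array([np.cos(TH)*x-np.sin(TH)*y,np.sin(TH)*x+np.cos(TH)*y])
def wb(p): d=np.asarray(p)[:2]-B; return np.array([np.cos(TH)*d[0]+np.sin(TH)*d[1],-np.sin(TH)*d[0]+np.cos(TH)*d[1]])
E
python3 -c "
from station import *;from h import *
plan(observe(),[*bw(-.033,.0005),.083],-49.8)"
```

```text
dpos [-0.0019, -0.0078, 0.1951] rot [-0.0, 0.0, 0.86] | TCP [0.5998 0.0118 0.2781] yaw [-180.      0.    -48.94] q [0.02 0.36 0.28 1.49 0.   2.44] F [0.5 0.8 0.2] w 0.0386 t 7.0
```

Request:
jog_arm(delta_pos=[[-0.002,-0.008,0.04],[-0.002,-0.008,0.09],[-0.002,-0.008,0.14],[-0.002,-0.008,0.175],[-0.002,-0.008,0.195],[-0.002,-0.008,0.195],[-0.002,-0.008,0.195],[-0.002,-0.008,0.195]], rotation=[[0,0,0.9],[0,0,0.9],[0,0,0.9],[0,0,0.9],[0,0,0.9],[0,0,0.9],[0,0,0.9],[0,0,0.9]], grip=[45,45,45,45,45,0,0,0])

```text
clock: 8.0
position: [0.6046, 0.0187, 0.0832]
eef_rot: [3.141, 0.0, -0.873]
ft_force: [-1.0, 0.8, -7.3]
width: 0.0117
```

```bash
python3 -c "
from station import *;from h import *
o=observe();print(wb(o['position']));plan(o,[*bw(-.033-.179,.0005),.083],-49.8)"
```

```text
[-0.03267943  0.00062619]
dpos [0.0008, 0.1793, 0.0003] rot [0.02, 0.02, -0.21] | TCP [0.6046 0.0187 0.0832] yaw [ 1.7998e+02  2.0000e-02 -5.0010e+01] q [ 0.03  0.46 -0.08  1.04 -0.    2.47] F [-1.   0.8 -7.3] w 0.0117 t 8.0
```

Request:
jog_arm(delta_pos=[[0,0.02,0],[0,0.045,0],[0,0.07,0],[0,0.095,0],[0,0.12,0],[0,0.145,0],[0.001,0.17,0],[0.001,0.18,0]], rotation=[[0,0,0],[0,0,0],[0,0,0],[0,0,0],[0,0,0],[0,0,0],[0,0,0],[0,0,0]], grip=[0,0,0,0,0,0,0,0])

```text
clock: 9.0
position: [0.4689, -0.0952, 0.0833]
eef_rot: [-3.133, 0.003, -0.872]
ft_force: [26.1, 38.5, -25.8]
width: 0.0115
```

```bash
python3 -c "
from station import *;from h import *
o=observe();print(wb(o['position']));plan(o,[*bw(-.033-.179,.0005),.083],-49.8)"
```

```text
[-0.20988336  0.00127179]
dpos [0.0008, 0.0021, 0.0002] rot [-0.47, 0.17, -0.17] | TCP [ 0.4689 -0.0952  0.0833] yaw [-1.7953e+02  1.7000e-01 -4.9970e+01] q [-0.21  0.26 -0.39  0.92  0.01  2.24] F [ 26.1  38.5 -25.8] w 0.0115 t 9.0
```

Request:
jog_arm(delta_pos=[[0,-0.003,0],[0,-0.003,0],[0,-0.003,0],[0,-0.003,-0.04],[0,-0.003,-0.09],[0,-0.003,-0.14],[0,-0.003,-0.19],[0,-0.003,-0.22]], rotation=[[0,0,0],[0,0,0],[0,0,0],[0,0,0],[0,0,0],[0,0,0],[0,0,0],[0,0,0]], grip=[0,55,55,55,55,70,70,70])

```text
clock: 10.0
position: [0.4708, -0.096, 0.3062]
eef_rot: [-3.139, -0.004, -0.873]
ft_force: [0.3, -0.4, -0.5]
width: 0.0597
```

```bash
python3 snap.py wrist w3 top t3 scene s3
```

```text
dpos [-0.102, -0.0587, -0.1154] rot [0.04, -0.28, -90.03] | TCP [ 0.471  -0.096   0.3048] yaw [-179.85   -0.2   -50.03] q [-0.2   0.14  0.05  1.48 -0.    2.24] F [-0.8  0.1 -0.3] w 0.0598 t 10.15
```

View pics/w3.png

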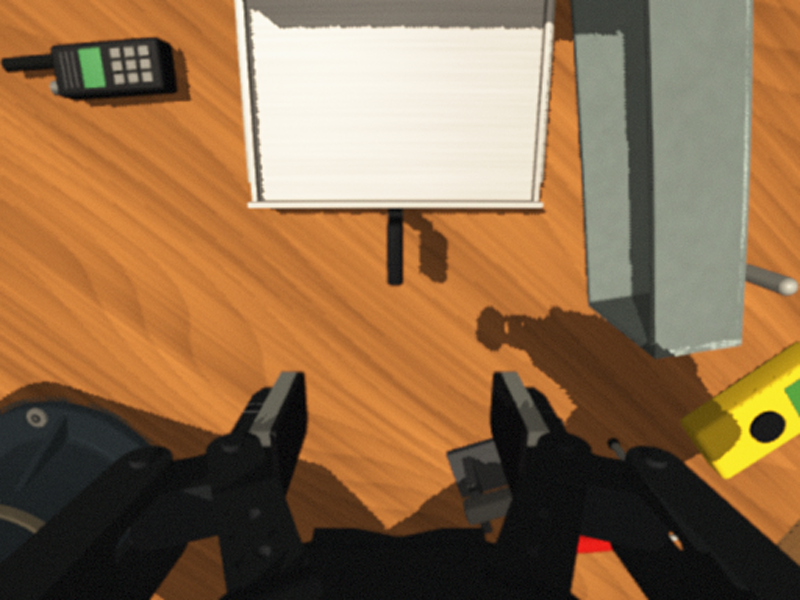

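View pics/s3.png

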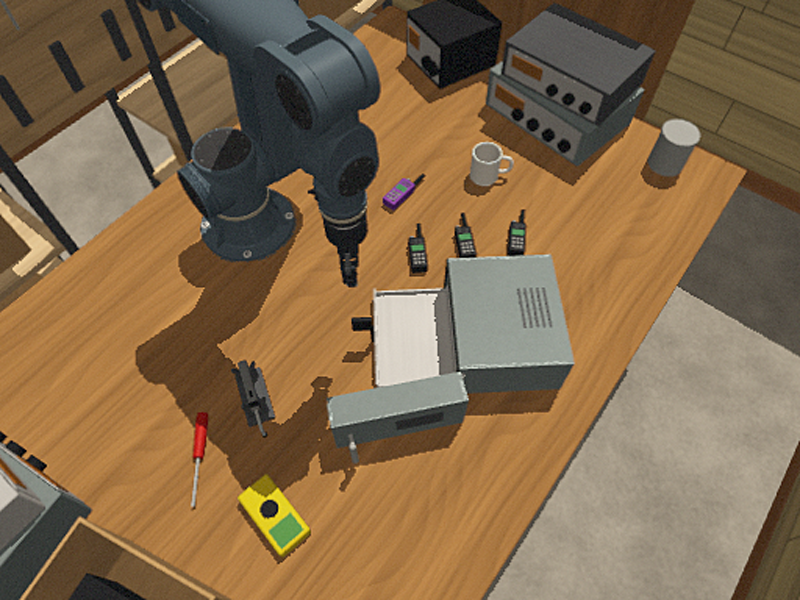

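Run:
```python
from station import *
from h import *
f=np.load("pics/w3.npz"); ci=camera_info("wrist"); T=camT(ci,f); P=cloud(ci,f['d'],T)
fin=(P[...,2]>.105)&(P[...,2]<.125); fin[:,:235]=0;fin[:,270:]=0; fin[:125]=0; fin[190:]=0
q=P[fin]; x=np.array([wb(a) for a in q]); print('fin box x,y',x.min(0),x.max(0), 'expected centre',-.027-.18)
# floor
m=(abs(P[...,2]-.0185)<.006); m[130:]=0; m[:,:160]=0; m[:,345:]=0; x=np.array([wb(a) for a in P[m]]); print('floor z',np.median(P[...,2][m]),x.min(0),x.max(0))
plan(observe(),[.43,.22,.30],40)
```

```text
fin box x,y [-0.22262177 -0.00353144] [-0.17902021  0.00797357] expected centre -0.207
floor z 0.01849818088192401 [-0.17150345 -0.12061235] [-0.00982452  0.12321253]
dpos [-0.2685, -0.1715, 0.0043] rot [0.04, -0.28, -90.03] | TCP [ 0.471  -0.096   0.3048] yaw [-179.85   -0.2   -50.03] q [-0.2   0.14  0.05  1.48 -0.    2.24] F [-0.8  0.1 -0.3] w 0.0598 t 10.15
```

Request:
jog_arm(delta_pos=[[-0.03,-0.02,0],[-0.06,-0.04,0],[-0.09,-0.06,0],[-0.12,-0.08,0],[-0.155,-0.1,0],[-0.19,-0.12,0],[-0.23,-0.145,0],[-0.268,-0.171,0]], rotation=[[0,0,-10.5],[0,0,-21],[0,0,-31.5],[0,0,-42],[0,0,-52.5],[0,0,-63],[0,0,-73.5],[0,0,-84]], grip=[75,75,75,75,75,75,75,75])

```text
clock: 11.15
position: [0.4282, 0.2209, 0.3021]
eef_rot: [3.142, 0.001, 0.599]
ft_force: [-0.7, -0.2, 0.0]
width: 0.064
```

Request:
jog_arm(delta_pos=[[0,0,0],[0,0,0]], rotation=[[0,0,-6],[0,0,-6]], grip=[75,75])

```text
clock: 11.4
position: [0.4284, 0.2199, 0.302]
eef_rot: [-3.141, 0.001, 0.698]
ft_force: [-0.8, -0.9, -1.1]
width: 0.0641
```

```bash
cat > radios.py <<'E'
import sys
from station import *
from h import *
name=sys.argv[1]; f=np.load(f"pics/{name}.npz"); ci=camera_info("wrist"); T=camT(ci,f); P=cloud(ci,f['d'],T)
m=((f['d']>0)&(P[...,2]>.020)&(P[...,2]<.045)).astype(np.uint8)
nl,lab,st,ce=cv2.connectedComponentsWithStats(m)
for i in range(1,nl):
    if st[i,4]>600:
        q=P[lab==i]; r=cv2.minAreaRect((q[:,:2]*1000).astype(np.float32)); top=q[q[:,2]>.023]
        # body-only: erode antenna (12 mm) away by opening
        k=cv2.morphologyEx((lab==i).astype(np.uint8),cv2.MORPH_OPEN,np.ones((13,13),np.uint8)); b=P[k>0]
        if len(b)<200: continue
        rb=cv2.minAreaRect((b[:,:2]*1000).astype(np.float32))
        w,h=rb[1]; a=rb[2]+(0 if w>h else 90)
        cen=np.array(rb[0]); far=q[np.argmax(np.hypot(*(q[:,:2]*1000-cen).T)),:2]*1000
        d=np.array([np.cos(np.radians(a)),np.sin(np.radians(a))])
        if (far-cen)@d<0: a+=180; d=-d
        mean=P[k>0][:,:2].mean(0)*1000
        print('px',ce[i].round(),'n',st[i,4],'bodyrect c',cen.round(1),'size',np.round(rb[1],1),'ang',round((a+180)%360-180,1),'z',np.median(b[:,2]).round(4),'ant',np.round(np.hypot(*(far-cen)),0),'rgb',np.median(f['p'][k>0],0), 'sat',np.ptp(f['p'][k>0].mean(0)).round(0))
E
python3 snap.py wrist w4; python3 radios.py w4
```

```text
dpos [-0.1115, 0.1668, -0.1177] rot [-0.01, 0.06, -0.16] | TCP [0.4286 0.2195 0.3022] yaw [-1.7999e+02  6.0000e-02  3.9840e+01] q [ 0.47  0.15  0.05  1.48 -0.    1.35] F [ 0.1 -0.1 -0.4] w 0.0639 t 11.45
px [202.  23.] n 2064 bodyrect c [268.3 304.2] size [72.  41.8] ang 88.5 z 0.0282 ant 57.0 rgb [168.  100.5 162. ] sat 44.0
px [424. 148.] n 2082 bodyrect c [605.7 380.1] size [43.  95.4] ang 118.9 z 0.0279 ant 57.0 rgb [51. 52. 43.] sat 17.0
px [328. 152.] n 2050 bodyrect c [499.8 293.7] size [41.  75.2] ang -45.1 z 0.0281 ant 58.0 rgb [56. 57. 49.] sat 19.0
px [239. 172.] n 1939 bodyrect c [428.6 184.7] size [40.9 93.6] ang 130.0 z 0.0279 ant 69.0 rgb [55. 55. 48.] sat 18.0
```

View pics/w4.png

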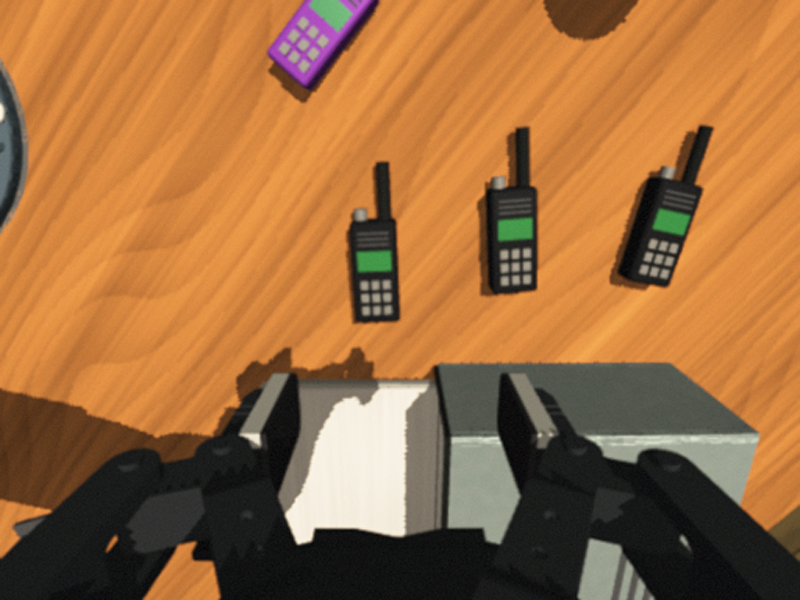

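```bash
python3 -c "
from station import *;from h import *
plan(observe(),[.4286,.1847,.002],40)
print([bw(-.109,y) for y in (-.072,.001,.073)])"
```

```text
dpos [-0.0219, 0.0267, 0.3002] rot [-0.01, 0.06, -0.16] | TCP [0.4286 0.2195 0.3022] yaw [-1.7999e+02  6.0000e-02  3.9840e+01] q [ 0.47  0.15  0.05  1.48 -0.    1.35] F [ 0.1 -0.1 -0.4] w 0.0639 t 11.45
[array([ 0.59321919, -0.0860482 ]), array([ 0.54610078, -0.03029109]), array([0.49962782, 0.02470222])]
```

Request:
jog_arm(delta_pos=[[-0.022,0.027,0.04],[-0.022,0.027,0.09],[-0.022,0.027,0.14],[-0.022,0.027,0.19],[-0.022,0.027,0.24],[-0.022,0.027,0.275],[-0.022,0.027,0.295],[-0.022,0.027,0.3]], rotation=[[0,0,0],[0,0,0],[0,0,0],[0,0,0],[0,0,0],[0,0,0],[0,0,0],[0,0,0]], grip=[75,75,75,75,75,75,75,75])

```text
clock: 12.45
position: [0.4285, 0.1837, 0.0018]
eef_rot: [-3.141, 0.002, 0.694]
ft_force: [0.4, 0.8, 0.2]
width: 0.0642
```

Request:
jog_arm(delta_pos=[[0,0,0],[0,0,0],[0,0,0],[0,0,-0.02],[0,0,-0.06],[0,0,-0.11],[0,0,-0.16],[0,0,-0.2]], rotation=[[0,0,0],[0,0,0],[0,0,0],[0,0,0],[0,0,0],[0,0,0],[0,0,0],[0,0,0]], grip=[0,0,0,0,0,0,0,0], newtons=40)

```text
clock: 13.45
position: [0.4294, 0.1849, 0.2055]
eef_rot: [3.141, -0.002, 0.697]
ft_force: [1.2, 0.6, -2.5]
width: 0.0413
```

```bash
python3 -c "
from station import *;from h import *
plan(observe(),[*bw(-.109,-.072),.20],-49.8)"
```

```text
dpos [-0.0485, 0.3129, 0.0055] rot [-0.07, -0.11, 89.76] | TCP [0.4294 0.1849 0.2055] yaw [ 1.7997e+02 -1.2000e-01  3.9960e+01] q [ 0.41  0.15 -0.19  1.22  0.    1.28] F [ 1.2  0.6 -2.5] w 0.0413 t 13.45
```

Request:
jog_arm(delta_pos=[[-0.005,0.035,0],[-0.01,0.07,0],[-0.016,0.105,0],[-0.022,0.14,0],[-0.028,0.18,0],[-0.034,0.22,0],[-0.04,0.26,0],[-0.0485,0.313,0]], rotation=[[0,0,10.5],[0,0,21],[0,0,31.5],[0,0,42],[0,0,52.5],[0,0,63],[0,0,73.5],[0,0,84]], grip=[0,0,0,0,0,0,0,0])

```text
clock: 14.45
position: [0.5936, -0.0869, 0.2034]
eef_rot: [-3.141, -0.0, -0.774]
ft_force: [1.4, 0.5, -2.4]
width: 0.0419
```

```bash
python3 -c "
from station import *;from h import *
plan(observe(),[*bw(-.109,-.072),.0215],-49.8)"
```

```text
dpos [-0.0009, -0.0003, 0.1819] rot [-0.03, -0.0, 5.47] | TCP [ 0.5936 -0.0869  0.2034] yaw [-179.97   -0.    -44.33] q [-0.15  0.38  0.11  1.31  0.    2.2 ] F [ 1.4  0.5 -2.4] w 0.0419 t 14.45
```

Request:
jog_arm(delta_pos=[[0,0,0.03],[-0.001,0,0.07],[-0.001,0,0.11],[-0.001,0,0.145],[-0.001,0,0.168],[-0.001,0,0.178],[-0.001,0,0.182],[-0.001,0,0.182]], rotation=[[0,0,5.5],[0,0,5.5],[0,0,5.5],[0,0,5.5],[0,0,5.5],[0,0,5.5],[0,0,5.5],[0,0,5.5]], grip=[0,0,0,0,0,0,0,0])

```text
clock: 15.45
position: [0.5932, -0.0854, 0.0223]
eef_rot: [-3.14, -0.001, -0.864]
ft_force: [-0.3, 1.6, 0.1]
width: 0.0415
```

Request:
jog_arm(delta_pos=[[0,0,0],[0,0,0],[0,0,-0.02],[0,0,-0.06],[0,0,-0.11],[0,0,-0.16],[0,0,-0.21],[0,0,-0.25]], rotation=[[0,0,0],[0,0,0],[0,0,0],[0,0,0],[0,0,0],[0,0,0],[0,0,0],[0,0,0]], grip=[58,58,58,58,75,75,75,75])

```text
clock: 16.45
position: [0.5927, -0.0857, 0.2735]
eef_rot: [-3.14, -0.002, -0.865]
ft_force: [-0.5, -0.1, -1.6]
width: 0.0639
```

```bash
python3 snap.py wrist w5 scene s5; python3 -c "
from station import *;from h import *
plan(observe(),[.50,.294,.26],42)"
```

```text
dpos [-0.1733, 0.0402, -0.1453] rot [0.03, -0.49, -89.54] | TCP [ 0.5942 -0.0859  0.276 ] yaw [-179.7    -0.33  -49.54] q [-0.14  0.36  0.27  1.48  0.    2.29] F [0.8 0.4 0.1] w 0.0637 t 16.55
dpos [-0.3502, -0.1748, 0.0148] rot [0.04, -0.5, -91.54] | TCP [ 0.5942 -0.0859  0.276 ] yaw [-179.7    -0.33  -49.54] q [-0.14  0.36  0.27  1.48  0.    2.29] F [0.8 0.4 0.1] w 0.0637 t 16.55
```

View pics/w5.png

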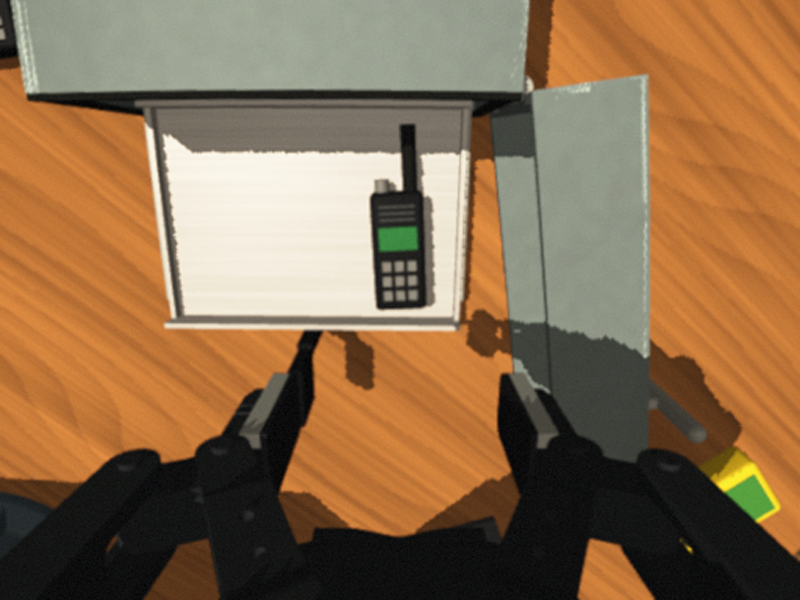

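Request:
jog_arm(delta_pos=[[-0.04,-0.02,-0.01],[-0.08,-0.04,-0.01],[-0.12,-0.06,-0.01],[-0.17,-0.085,-0.01],[-0.22,-0.11,-0.01],[-0.27,-0.135,-0.01],[-0.32,-0.16,-0.01],[-0.35,-0.175,-0.01]], rotation=[[0,0,-10.5],[0,0,-21],[0,0,-31.5],[0,0,-42],[0,0,-52.5],[0,0,-63],[0,0,-73.5],[0,0,-84]], grip=[75,75,75,75,75,75,75,75])

```text
clock: 17.55
position: [0.4974, 0.2965, 0.2803]
eef_rot: [-3.141, 0.0, 0.609]
ft_force: [1.3, 0.1, 0.3]
width: 0.0642
```

Request:
jog_arm(delta_pos=[[0,0,0],[0,0,0]], rotation=[[0,0,-7],[0,0,-7]], grip=[75,75])

```text
clock: 17.8
position: [0.4981, 0.2946, 0.2803]
eef_rot: [-3.141, 0.001, 0.724]
ft_force: [0.2, 0.7, 0.2]
width: 0.064
```

```bash
sed -i 's/(13,13)/(9,9)/' radios.py; python3 snap.py wrist w6; python3 radios.py w6; python3 radios.py w5;python3 radios.py w4
```

```text
dpos [-0.2174, 0.174, -0.1394] rot [-0.01, 0.03, 1.32] | TCP [0.4983 0.2942 0.2805] yaw [-1.7999e+02  3.0000e-02  4.1320e+01] q [0.53 0.32 0.23 1.48 0.   1.38] F [1.1 0.2 0.4] w 0.0639 t 17.85
px [120.  25.] n 2435 bodyrect c [269.3 315.3] size [92.8 42.2] ang 87.0 z 0.0281 ant 51.0 rgb [154.  75. 150.] sat 51.0
px [255. 164.] n 2183 bodyrect c [506.8 287.1] size [41.9 93.9] ang 134.5 z 0.0279 ant 58.0 rgb [55. 55. 47.] sat 17.0
px [357. 162.] n 2191 bodyrect c [605.4 380.6] size [42.  94.8] ang -60.1 z 0.028 ant 50.0 rgb [52. 53. 45.] sat 17.0
px [111. 265.] n 718 bodyrect c [434.3   6.7] size [ 8.2 51.4] ang 126.4 z 0.0347 ant 93.0 rgb [117. 108.  96.] sat 27.0
px [192. 141.] n 4560 bodyrect c [478.6 -46.7] size [  6.6 184.3] ang -50.6 z 0.0371 ant 236.0 rgb [151. 139. 123.] sat 29.0
px [478. 312.] n 1003 bodyrect c [ 640.4 -516.8] size [75.4 39.6] ang 89.0 z 0.0358 ant 45.0 rgb [145. 164.  58.] sat 132.0
px [202.  23.] n 2064 bodyrect c [268.7 311.3] size [86.1 42. ] ang 88.0 z 0.0282 ant 50.0 rgb [167.  92. 164.] sat 50.0
px [424. 148.] n 2082 bodyrect c [605.8 380. ] size [43.  95.4] ang 118.9 z 0.0279 ant 57.0 rgb [51. 51. 43.] sat 17.0
px [328. 152.] n 2050 bodyrect c [506.1 287.2] size [41.2 93.7] ang 135.0 z 0.0281 ant 57.0 rgb [56. 56. 48.] sat 17.0
px [239. 172.] n 1939 bodyrect c [429.7 184.8] size [42.1 93.7] ang 132.4 z 0.0279 ant 69.0 rgb [55. 54. 47.] sat 17.0
```

View pics/w6.png

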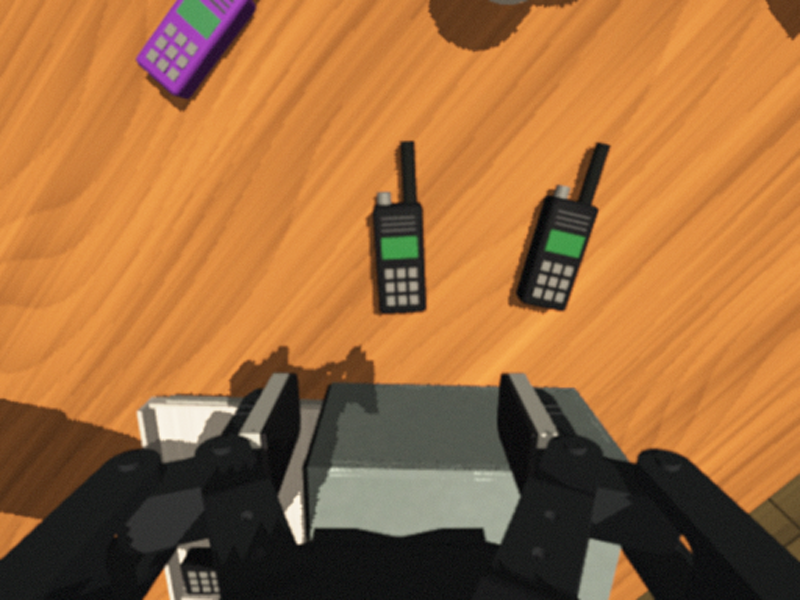

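```bash
python3 -c "
from station import *;from h import *
plan(observe(),[.5068,.2871,.002],44.5)"
```

```text
dpos [0.0019, 0.011, 0.2785] rot [-0.01, 0.03, -3.18] | TCP [0.4983 0.2942 0.2805] yaw [-1.7999e+02  3.0000e-02  4.1320e+01] q [0.53 0.32 0.23 1.48 0.   1.38] F [1.1 0.2 0.4] w 0.0639 t 17.85
```

Request:
jog_arm(delta_pos=[[0.002,0.011,0.04],[0.002,0.011,0.09],[0.002,0.011,0.14],[0.002,0.011,0.19],[0.002,0.011,0.23],[0.002,0.011,0.26],[0.002,0.011,0.275],[0.002,0.011,0.2785]], rotation=[[0,0,-3.2],[0,0,-3.2],[0,0,-3.2],[0,0,-3.2],[0,0,-3.2],[0,0,-3.2],[0,0,-3.2],[0,0,-3.2]], grip=[75,75,75,75,75,75,75,75])

```text
clock: 18.85
position: [0.5072, 0.2869, 0.0021]
eef_rot: [-3.141, 0.001, 0.778]
ft_force: [-0.1, 0.3, 0.7]
width: 0.0641
```

Request:
jog_arm(delta_pos=[[0,0,0],[0,0,0],[0,0,0],[0,0,-0.02],[0,0,-0.06],[0,0,-0.11],[0,0,-0.16],[0,0,-0.21]], rotation=[[0,0,0],[0,0,0],[0,0,0],[0,0,0],[0,0,0],[0,0,0],[0,0,0],[0,0,0]], grip=[0,0,0,0,0,0,0,0])

```text
clock: 19.85
position: [0.5069, 0.2873, 0.2143]
eef_rot: [-3.141, -0.0, 0.78]
ft_force: [0.4, 0.0, -3.4]
width: 0.0413
```

```bash
python3 -c "
from station import *;from h import *
plan(observe(),[*bw(-.109,.001),.21],-49.8)"
```

```text
dpos [-0.1954, 0.2534, 0.0042] rot [-0.02, -0.01, 94.47] | TCP [0.5069 0.2873 0.2143] yaw [-1.7999e+02 -2.0000e-02  4.4670e+01] q [0.52 0.34 0.09 1.32 0.   1.31] F [ 0.4  0.  -3.4] w 0.0413 t 19.85
```

Request:
jog_arm(delta_pos=[[-0.024,0.031,0],[-0.048,0.062,0],[-0.072,0.093,0],[-0.096,0.125,0],[-0.12,0.156,0],[-0.145,0.188,0],[-0.17,0.22,0],[-0.195,0.253,0]], rotation=[[0,0,10.5],[0,0,21],[0,0,31.5],[0,0,42],[0,0,52.5],[0,0,63],[0,0,73.5],[0,0,84]], grip=[0,0,0,0,0,0,0,0])

```text
clock: 20.85
position: [0.5463, -0.0309, 0.2126]
eef_rot: [-3.141, 0.0, -0.692]
ft_force: [1.4, 0.2, -1.4]
width: 0.0414
```

```bash
python3 -c "
from station import *;from h import *
plan(observe(),[*bw(-.109,.001),.0215],-49.8)"
```

```text
dpos [-0.0005, -0.0003, 0.1911] rot [-0.01, 0.0, 10.13] | TCP [ 0.5463 -0.0309  0.2126] yaw [-179.99    0.    -39.67] q [-0.06  0.28 -0.    1.29  0.    2.21] F [ 1.4  0.2 -1.4] w 0.0414 t 20.85
```

Request:
jog_arm(delta_pos=[[0,0,0.02],[0,0,0.06],[0,0,0.1],[0,0,0.14],[0,0,0.17],[0,0,0.185],[0,0,0.191],[0,0,0.191]], rotation=[[0,0,9.5],[0,0,9.5],[0,0,9.5],[0,0,9.5],[0,0,9.5],[0,0,9.5],[0,0,9.5],[0,0,9.5]], grip=[0,0,0,0,0,0,0,0])

```text
clock: 21.85
position: [0.5473, -0.0295, 0.0226]
eef_rot: [-3.14, -0.001, -0.852]
ft_force: [0.8, -0.3, -2.8]
width: 0.0415
```

Request:
jog_arm(delta_pos=[[0,0,0],[0,0,0],[0,0,-0.02],[0,0,-0.06],[0,0,-0.11],[0,0,-0.16],[0,0,-0.21],[0,0,-0.25]], rotation=[[0,0,0],[0,0,0],[0,0,0],[0,0,0],[0,0,0],[0,0,0],[0,0,0],[0,0,0]], grip=[58,58,58,58,75,75,75,75])

```text
clock: 22.85
position: [0.5466, -0.0297, 0.2741]
eef_rot: [-3.14, -0.002, -0.852]
ft_force: [1.1, 0.3, -0.4]
width: 0.0643
```

```bash
python3 snap.py wrist w7; python3 -c "
from station import *;from h import *
plan(observe(),[.60,.375,.28],29.5)"
```

```text
dpos [-0.1012, 0.0401, -0.142] rot [-0.02, -0.53, -88.84] | TCP [ 0.548  -0.0298  0.2788] yaw [-179.65   -0.33  -48.84] q [-0.05  0.26  0.14  1.44  0.    2.37] F [0.7 0.5 3.8] w 0.0644 t 22.9
dpos [-0.2705, -0.3056, -0.0009] rot [-0.06, -0.51, -78.34] | TCP [ 0.548  -0.0298  0.2788] yaw [-179.65   -0.33  -48.84] q [-0.05  0.26  0.14  1.44  0.    2.37] F [0.7 0.5 3.8] w 0.0644 t 22.9
```

View pics/w7.png

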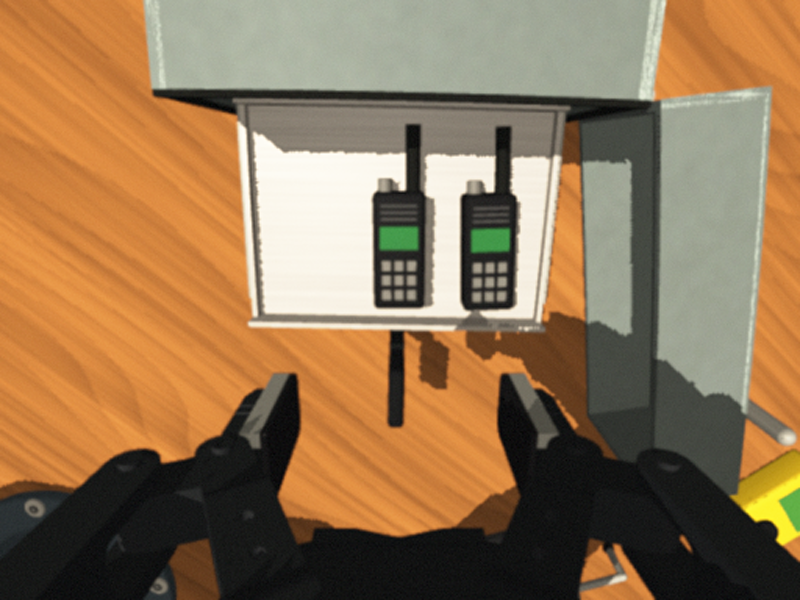

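Request:
jog_arm(delta_pos=[[-0.03,-0.034,-0.003],[-0.065,-0.072,-0.003],[-0.1,-0.11,-0.003],[-0.135,-0.15,-0.003],[-0.17,-0.19,-0.003],[-0.205,-0.23,-0.003],[-0.24,-0.27,-0.003],[-0.27,-0.306,-0.001]], rotation=[[0,0,-10],[0,0,-20],[0,0,-30],[0,0,-40],[0,0,-50],[0,0,-60],[0,0,-70],[0,0,-78.5]], grip=[75,75,75,75,75,75,75,75])

```text
clock: 23.9
position: [0.5991, 0.377, 0.2726]
eef_rot: [-3.141, -0.001, 0.524]
ft_force: [0.6, -0.9, 0.2]
width: 0.0639
```

```bash
python3 snap.py wrist w8; python3 radios.py w8; python3 -c "
from station import *;from h import *
plan(observe(),[.6055,.3804,.002],29.5)"
```

```text
dpos [-0.3122, 0.2357, -0.15] rot [-0.11, -0.01, -9.43] | TCP [0.5988 0.382  0.2704] yaw [-179.89    0.     30.57] q [0.57 0.58 0.63 1.62 0.   1.6 ] F [-4.7 -0.2 -2.3] w 0.0643 t 23.95
px [10. 65.] n 1557 bodyrect c [285.2 321.9] size [32.9 98.6] ang 107.8 z 0.0278 ant 55.0 rgb [125.  57. 134.] sat 60.0
px [260. 158.] n 2303 bodyrect c [606.2 380.2] size [42.  94.3] ang 118.9 z 0.028 ant 53.0 rgb [53. 51. 45.] sat 17.0
dpos [0.005, 0.0053, 0.2684] rot [-0.11, 0.0, 1.07] | TCP [0.5988 0.382  0.2704] yaw [-179.89    0.     30.57] q [0.57 0.58 0.63 1.62 0.   1.6 ] F [-4.7 -0.2 -2.3] w 0.0643 t 23.95
```

Request:
jog_arm(delta_pos=[[0.004,0.004,0.03],[0.004,0.004,0.08],[0.004,0.004,0.1],[0.004,0.004,0.1],[0.004,0.004,0.1]], rotation=[[0,0,1],[0,0,1],[0,0,1],[0,0,1],[0,0,1]], grip=[75,75,75,75,75])

```text
clock: 24.58
position: [0.605, 0.3738, 0.1738]
eef_rot: [-3.141, -0.002, 0.5]
ft_force: [0.9, 0.2, -0.3]
width: 0.0643
```

```bash
python3 snap.py wrist w9; python3 radios.py w9; python3 -c "
from station import *;from h import *
plan(observe(),[.606,.3803,.002],29.2)"
```

```text
dpos [-0.3053, 0.236, -0.2467] rot [0.0, -0.14, -11.34] | TCP [0.6052 0.3739 0.1741] yaw [-1.7999e+02 -1.4000e-01  2.8660e+01] q [0.55 0.59 0.39 1.37 0.   1.62] F [0.7 0.1 0.4] w 0.0644 t 24.62
px [258. 170.] n 3956 bodyrect c [606.2 380.7] size [42.1 92.8] ang 118.6 z 0.028 ant 52.0 rgb [49. 47. 41.] sat 17.0
px [250. 299.] n 1953 bodyrect c [664.8 251.8] size [157.3   3.5] ang 40.0 z 0.0326 ant 79.0 rgb [80. 84. 75.] sat 7.0
dpos [0.0034, -0.0052, 0.1722] rot [-0.01, -0.14, -0.54] | TCP [0.6052 0.3739 0.1741] yaw [-1.7999e+02 -1.4000e-01  2.8660e+01] q [0.55 0.59 0.39 1.37 0.   1.62] F [0.7 0.1 0.4] w 0.0644 t 24.62
```

Request:
jog_arm(delta_pos=[[0.0035,-0.0055,0.04],[0.0035,-0.0055,0.08],[0.0035,-0.0055,0.12],[0.0035,-0.0055,0.15],[0.0035,-0.0055,0.167],[0.0035,-0.0055,0.172],[0.0035,-0.0055,0.172]], rotation=[[0,0,0],[0,0,0],[0,0,0],[0,0,0],[0,0,0],[0,0,0],[0,0,0]], grip=[75,75,75,75,75,75,75])

```text
clock: 25.5
position: [0.6055, 0.3804, 0.0015]
eef_rot: [-3.141, -0.001, 0.5]
ft_force: [0.1, -0.2, -0.0]
width: 0.064
```

Request:
jog_arm(delta_pos=[[0,0,0],[0,0,0],[0,0,0],[0,0,-0.02],[0,0,-0.06],[0,0,-0.11],[0,0,-0.16],[0,0,-0.21]], rotation=[[0,0,0],[0,0,0],[0,0,0],[0,0,0],[0,0,0],[0,0,0],[0,0,0],[0,0,0]], grip=[0,0,0,0,0,0,0,0])

```text
clock: 26.5
position: [0.6046, 0.3799, 0.2123]
eef_rot: [-3.141, -0.0, 0.5]
ft_force: [0.3, -0.3, -1.3]
width: 0.0416
```

```bash
python3 -c "
from station import *;from h import *
plan(observe(),[*bw(-.109,.073),.21],-49.8)"
```

```text
dpos [-0.2625, 0.2613, 0.0023] rot [-0.01, -0.0, 78.47] | TCP [0.6046 0.3799 0.2123] yaw [-1.7999e+02 -1.0000e-02  2.8670e+01] q [0.56 0.59 0.49 1.47 0.   1.63] F [ 0.3 -0.3 -1.3] w 0.0416 t 26.5
```

Request:
jog_arm(delta_pos=[[-0.032,0.032,0],[-0.065,0.065,0],[-0.098,0.098,0],[-0.131,0.131,0],[-0.164,0.164,0],[-0.197,0.197,0],[-0.23,0.23,0],[-0.262,0.261,0]], rotation=[[0,0,10],[0,0,20],[0,0,30],[0,0,40],[0,0,50],[0,0,60],[0,0,70],[0,0,78.5]], grip=[0,0,0,0,0,0,0,0])

```text
clock: 27.5
position: [0.4995, 0.024, 0.2107]
eef_rot: [-3.141, -0.0, -0.875]
ft_force: [0.1, -0.1, -1.5]
width: 0.0413
```

```bash
python3 -c "
from station import *;from h import *
plan(observe(),[*bw(-.109,.073),.0215],-49.8)"
```

```text
dpos [-0.0005, -0.0005, 0.1892] rot [-0.02, -0.01, -0.33] | TCP [0.4995 0.024  0.2107] yaw [-1.7998e+02 -1.0000e-02 -5.0130e+01] q [ 0.05  0.2  -0.11  1.25  0.    2.49] F [ 0.1 -0.1 -1.5] w 0.0413 t 27.5
```

Request:
jog_arm(delta_pos=[[0,0,0.02],[0,0,0.06],[0,0,0.1],[0,0,0.14],[0,0,0.17],[0,0,0.184],[0,0,0.189],[0,0,0.189]], rotation=[[0,0,0],[0,0,0],[0,0,0],[0,0,0],[0,0,0],[0,0,0],[0,0,0],[0,0,0]], grip=[0,0,0,0,0,0,0,0])

```text
clock: 28.5
position: [0.5007, 0.0254, 0.0221]
eef_rot: [-3.141, -0.0, -0.87]
ft_force: [0.1, 0.7, -1.2]
width: 0.041
```

Request:
jog_arm(delta_pos=[[0,0,0],[0,0,0],[0,0,-0.02],[0,0,-0.06],[0,0,-0.11],[0,0,-0.16],[0,0,-0.21],[0,0,-0.25]], rotation=[[0,0,0],[0,0,0],[0,0,0],[0,0,0],[0,0,0],[0,0,0],[0,0,0],[0,0,0]], grip=[58,58,58,58,50,50,50,50])

```text
clock: 29.5
position: [0.5004, 0.0254, 0.2742]
eef_rot: [-3.14, -0.001, -0.87]
ft_force: [-0.0, -0.2, -1.6]
width: 0.0425
```

Request:
jog_arm(delta_pos=[[-0.02,0.02,0],[-0.03,0.03,0],[-0.03,0.03,0]], rotation=[[0,0,0],[0,0,0],[0,0,0]], grip=[45,45,45])

```text
clock: 29.88
position: [0.4572, 0.029, 0.2716]
eef_rot: [-3.141, -0.0, -0.869]
ft_force: [0.4, -0.5, -1.3]
width: 0.0384
```

```bash
python3 snap.py wrist w10
python3 - <<'E'
from station import *
from h import *
f=np.load("pics/w10.npz"); ci=camera_info("wrist"); T=camT(ci,f); P=cloud(ci,f['d'],T)
m=((f['d']>0)&(P[...,2]>.041)&(P[...,2]<.052)&(f['p'].max(2)<110)).astype(np.uint8)
m[250:]=0
m=cv2.morphologyEx(m,cv2.MORPH_CLOSE,np.ones((5,5),np.uint8))
k=cv2.morphologyEx(m,cv2.MORPH_OPEN,np.ones((9,9),np.uint8))
nl,lab,st,ce=cv2.connectedComponentsWithStats(k)
for i in range(1,nl):
    if st[i,4]>400:
        q=P[lab==i]; x=np.array([wb(a) for a in q]); r=cv2.minAreaRect((x*1000).astype(np.float32)); print(ce[i],st[i,4],r,np.percentile(q[:,2],[5,50,95]))
fin=(P[...,2]>.105)&(P[...,2]<.125); fin[:,:150]=0;fin[:,300:]=0; fin[:130]=0; fin[270:]=0
nl,lab,st,ce=cv2.connectedComponentsWithStats(fin.astype(np.uint8)); 
for i in range(1,nl):
    if st[i,4]>200: x=np.array([wb(a) for a in P[lab==i]]); print('fin',ce[i],x.min(0),x.max(0))
plan(observe(),[*bw(-.21,.001),.09],-49.8)
E
```

```text
dpos [0.0017, 0.0118, -0.1486] rot [-0.0, -0.02, -89.82] | TCP [0.4579 0.0289 0.2714] yaw [-1.7998e+02 -1.0000e-02 -4.9820e+01] q [ 0.06  0.11 -0.07  1.39  0.    2.5 ] F [-0.1 -0.6 -0.4] w 0.0386 t 29.93
[281.20024722 108.45117429] 809 ((-73.90176391601562, 78.0054702758789), (26.413951873779297, 51.31681823730469), 0.16682493686676025) [0.04428484 0.04639085 0.04801053]
[340.61957869 107.95539033] 807 ((-72.79456329345703, 42.337364196777344), (26.416250228881836, 122.48819732666016), 0.6313818693161011) [0.04396026 0.04617528 0.04766588]
[421.04172099 106.86440678] 767 ((-72.52598571777344, -5.8511810302734375), (25.4761962890625, 218.5819091796875), 1.3242368698120117) [0.04394133 0.04623252 0.04754593]
dpos [0.1021, 0.0719, 0.1814] rot [-0.02, -0.01, -0.02] | TCP [0.4579 0.0289 0.2714] yaw [-1.7998e+02 -1.0000e-02 -4.9820e+01] q [ 0.06  0.11 -0.07  1.39  0.    2.5 ] F [-0.1 -0.6 -0.4] w 0.0386 t 29.93
```

View pics/w10.png

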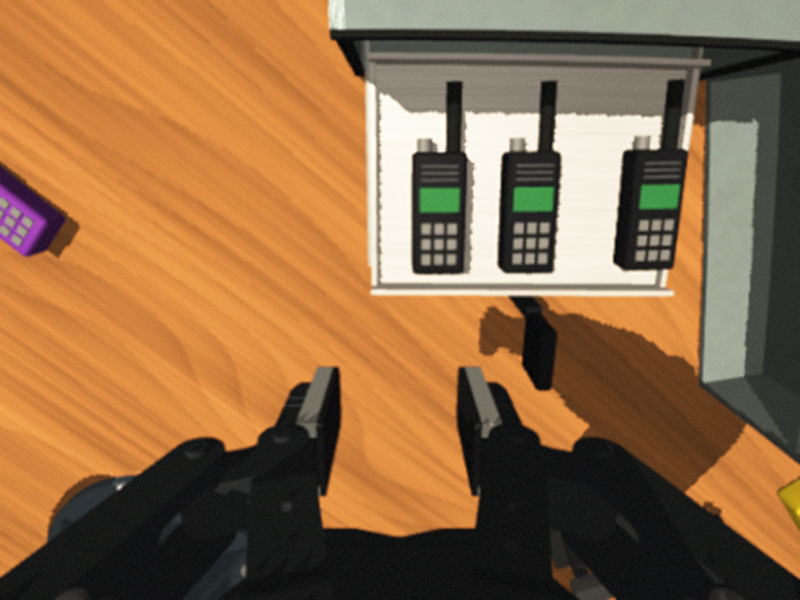

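```bash
cat > trayr.py <<'E'
import sys
from station import *
from h import *
f=np.load(f"pics/{sys.argv[1]}.npz"); ci=camera_info("wrist"); T=camT(ci,f); P=cloud(ci,f['d'],T)
bx=np.einsum('ij,hwj->hwi',np.array([[np.cos(TH),np.sin(TH)],[-np.sin(TH),np.cos(TH)]]),P[...,:2]-B)
m=((f['d']>0)&(abs(P[...,2]-.0465)<.005)&(bx[...,0]<-.01)&(bx[...,0]>-.2)&(abs(bx[...,1])<.15)).astype(np.uint8)
nl,lab,st,ce=cv2.connectedComponentsWithStats(m)
for i in range(1,nl):
    if st[i,4]>400:
        q=bx[lab==i]; r=cv2.minAreaRect((q*1000).astype(np.float32)); z=P[...,2][lab==i]
        A=np.c_[q,np.ones(len(q))]; c=np.linalg.lstsq(A,z,rcond=None)[0]
        print(ce[i].round(),st[i,4],'y pct',np.percentile(q[:,1],[2,50,98]).round(4),'x pct',np.percentile(q[:,0],[2,98]).round(4),'ang',round(r[2],1),np.round(r[1]),'z',z.mean().round(4),'tilt',c[:2].round(3))
E
python3 trayr.py w10; python3 trayr.py w7
```

```text
[419. 133.] 2621 y pct [-0.1157 -0.0947 -0.076 ] x pct [-0.1485 -0.0583] ang 1.4 [95. 43.] z 0.0463 tilt [-0.002 -0.024]
[280. 135.] 2698 y pct [0.0534 0.0736 0.0938] x pct [-0.1513 -0.0618] ang 0.4 [92. 42.] z 0.0464 tilt [-0.003 -0.009]
[339. 135.] 2733 y pct [-0.0182  0.0023  0.0217] x pct [-0.1524 -0.0612] ang 0.8 [96. 43.] z 0.0464 tilt [-0.006 -0.015]
[255. 159.] 2466 y pct [-0.0185  0.0015  0.0219] x pct [-0.15   -0.0612] ang 1.0 [92. 42.] z 0.0464 tilt [-0.001 -0.001]
[312. 160.] 2471 y pct [-0.0908 -0.0701 -0.05  ] x pct [-0.1503 -0.0615] ang 3.0 [94. 42.] z 0.0464 tilt [-0.003 -0.008]
[243. 208.] 491 y pct [-0.0899  0.0089  0.1217] x pct [-0.1721 -0.1674] ang 89.7 [221.   5.] z 0.0427 tilt [-0.174 -0.   ]
```

Request:
jog_arm(delta_pos=[[0.04,0.03,0],[0.08,0.06,0.03],[0.102,0.072,0.07],[0.102,0.072,0.12],[0.102,0.072,0.16],[0.102,0.072,0.182],[0.102,0.072,0.188],[0.102,0.072,0.188]], rotation=[[0,0,0],[0,0,0],[0,0,0],[0,0,0],[0,0,0],[0,0,0],[0,0,0],[0,0,0]], grip=[45,45,45,45,45,45,45,45])

```text
clock: 30.92
position: [0.4691, -0.0956, 0.0834]
eef_rot: [3.141, 0.0, -0.87]
ft_force: [1.2, 0.5, 1.2]
width: 0.0382
```

Request:
jog_arm(delta_pos=[[0,0,0],[0,0,0],[0,0,0]], rotation=[[0,0,0],[0,0,0],[0,0,0]], grip=[0,0,0])

```text
clock: 31.3
position: [0.4689, -0.095, 0.0844]
eef_rot: [-3.14, -0.0, -0.87]
ft_force: [-2.3, 3.0, 5.3]
width: 0.0116
```

```bash
python3 -c "
from station import *;from h import *
o=observe();print(wb(o['position']));plan(o,[*bw(-.0325,.0005),.083],-49.8)"
```

```text
[-0.20972557  0.00133641]
dpos [0.0008, -0.1772, 0.0017] rot [-0.08, -0.01, -0.03] | TCP [ 0.4689 -0.095   0.0844] yaw [-1.7992e+02 -1.0000e-02 -4.9830e+01] q [-0.2   0.26 -0.39  0.92  0.    2.24] F [-2.3  3.   5.3] w 0.0116 t 31.3
```

Request:
jog_arm(delta_pos=[[0,-0.01,0],[0,-0.03,0],[0,-0.05,0],[0,-0.07,0],[0,-0.09,0],[0,-0.11,0],[0,-0.13,0],[0,-0.15,0]], rotation=[[0,0,0],[0,0,0],[0,0,0],[0,0,0],[0,0,0],[0,0,0],[0,0,0],[0,0,0]], grip=[0,0,0,0,0,0,0,0])

```text
clock: 32.3
position: [0.5844, 0.0017, 0.0845]
eef_rot: [-3.141, -0.001, -0.87]
ft_force: [-1.5, -1.6, 4.6]
width: 0.0113
```

```bash
python3 -c "
from station import *;from h import *
o=observe();print(wb(o['position']));plan(o,[*bw(-.0325,.0005),.083],-49.8)"
```

```text
[-0.05914007  0.00071025]
dpos [0.0002, -0.0266, 0.0015] rot [-0.05, -0.07, -0.04] | TCP [0.5844 0.0017 0.0845] yaw [-1.7995e+02 -7.0000e-02 -4.9840e+01] q [ 0.    0.42 -0.13  1.01 -0.    2.44] F [-1.5 -1.6  4.6] w 0.0113 t 32.3
```

Request:
jog_arm(delta_pos=[[0,-0.015,0],[0,-0.024,0],[0,-0.028,0],[0,-0.028,0]], rotation=[[0,0,0],[0,0,0],[0,0,0],[0,0,0]], grip=[0,0,0,0])

```text
clock: 32.8
position: [0.6048, 0.0188, 0.0845]
eef_rot: [3.141, -0.001, -0.87]
ft_force: [-5.4, -4.3, 8.4]
width: 0.0112
```

```bash
python3 -c "
from station import *;from h import *
o=observe();print(wb(o['position']));plan(o,[*bw(-.0325,.0005),.083],-49.8)"
```

```text
[-0.03249602  0.0005939 ]
dpos [0.0001, 0.0, 0.0015] rot [0.04, -0.08, -0.06] | TCP [0.6048 0.0188 0.0845] yaw [ 1.7996e+02 -8.0000e-02 -4.9860e+01] q [ 0.03  0.45 -0.08  1.04 -0.    2.47] F [-5.4 -4.3  8.4] w 0.0112 t 32.8
```

Request:
jog_arm(delta_pos=[[0,0.001,0],[0,0.001,0],[0,0.001,-0.03],[0,0.001,-0.08],[0,0.001,-0.13],[0,0.001,-0.16]], rotation=[[0,0,0],[0,0,0],[0,0,0],[0,0,0],[0,0,0],[0,0,0]], grip=[45,45,45,45,45,45])

```text
clock: 33.55
position: [0.6047, 0.0189, 0.2462]
eef_rot: [-3.139, -0.002, -0.87]
ft_force: [0.9, -0.7, -0.5]
width: 0.0383
```

```bash
python3 -c "
from station import *;from h import *
plan(observe(),[.646,-.3266,.25],-49.8)"
```

```text
dpos [0.2906, 0.1913, -0.0038] rot [-0.15, -0.1, -0.02] | TCP [0.6047 0.0189 0.2462] yaw [-1.7985e+02 -1.0000e-01 -4.9820e+01] q [0.03 0.37 0.22 1.41 0.   2.47] F [ 0.9 -0.7 -0.5] w 0.0383 t 33.55
```

Request:
jog_arm(delta_pos=[[0.045,0.03,0],[0.095,0.062,0],[0.145,0.095,0],[0.195,0.128,0],[0.24,0.158,0],[0.275,0.182,0],[0.29,0.191,0],[0.29,0.191,0]], rotation=[[0,0,0],[0,0,0],[0,0,0],[0,0,0],[0,0,0],[0,0,0],[0,0,0],[0,0,0]], grip=[45,45,45,45,45,45,45,45])

```text
clock: 34.55
position: [0.645, -0.3274, 0.2425]
eef_rot: [3.141, 0.001, -0.872]
ft_force: [0.2, -0.8, 0.0]
width: 0.0382
```

```bash
python3 snap.py wrist w11; python3 -c "
from station import *;from h import *
plan(observe(),[.646,-.3266,.09],-49.8)"
```

```text
dpos [-0.3906, -0.074, -0.1768] rot [-0.04, 0.04, -89.88] | TCP [ 0.645  -0.3262  0.2428] yaw [-1.800e+02  5.000e-02 -4.988e+01] q [-0.47  0.61  0.6   1.57  0.    1.97] F [-0.6  0.8  0.9] w 0.0383 t 34.6
dpos [0.0011, -0.0005, 0.1528] rot [-0.0, 0.05, -0.08] | TCP [ 0.645  -0.3262  0.2428] yaw [-1.800e+02  5.000e-02 -4.988e+01] q [-0.47  0.61  0.6   1.57  0.    1.97] F [-0.6  0.8  0.9] w 0.0383 t 34.6
```

View pics/w11.png

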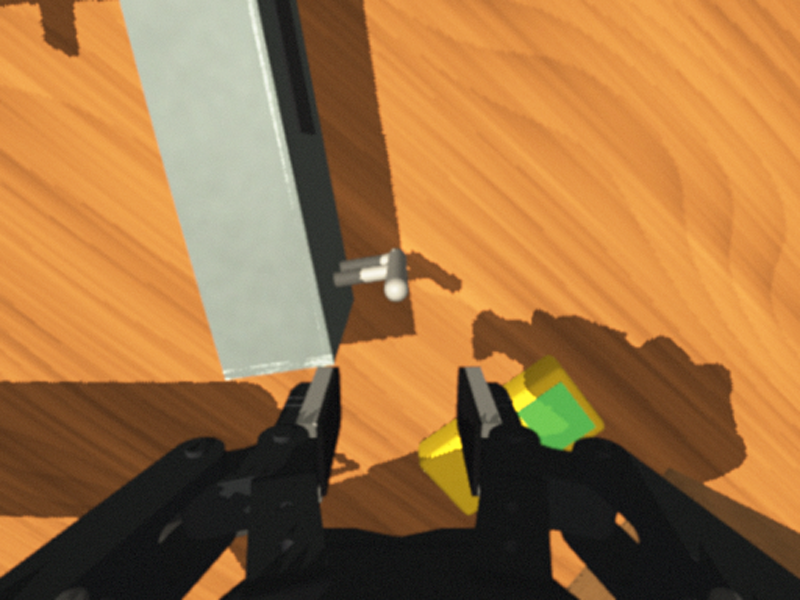

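Run:
```python
from station import *
from h import *
f=np.load("pics/w11.npz"); ci=camera_info("wrist"); T=camT(ci,f)
h=onplane(ci,T,[[253.2,184.6]],.129)[0]; print(h)
plan(observe(),[h[0],h[1],.09],-49.8)
```

```text
[ 0.64684167 -0.32361463  0.129     ]
dpos [-0.0007, -0.003, 0.1528] rot [-0.0, 0.05, -0.08] | TCP [ 0.645  -0.3262  0.2428] yaw [-1.800e+02  5.000e-02 -4.988e+01] q [-0.47  0.61  0.6   1.57  0.    1.97] F [-0.6  0.8  0.9] w 0.0383 t 34.6
```

Request:
jog_arm(delta_pos=[[0,-0.0015,0.04],[0,-0.0015,0.09],[0,-0.0015,0.13],[0,-0.0015,0.148],[0,-0.0015,0.152],[0,-0.0015,0.152],[0,-0.0015,0.152],[0,-0.0015,0.152]], rotation=[[0,0,0],[0,0,0],[0,0,0],[0,0,0],[0,0,0],[0,0,0],[0,0,0],[0,0,0]], grip=[45,45,45,45,45,0,0,0])

```text
clock: 35.6
position: [0.6468, -0.3242, 0.0922]
eef_rot: [-3.14, -0.0, -0.869]
ft_force: [0.9, 5.2, 5.4]
width: 0.0124
```

```bash
sed -i 's/155.07/154.77/g; s/\[.7199,-.0674\]/[.7204,-.0676]/' door.py; python3 door.py 0.85 8
```

```text
door now 1.7316788814267765 radius 0.2669591301122481
[-0.024, 0.017, -0.0]
[-0.051, 0.03, -0.0]
[-0.079, 0.039, -0.0]
[-0.108, 0.045, -0.0]
[-0.138, 0.048, -0.0]
[-0.168, 0.047, -0.0]
[-0.197, 0.043, -0.0]
[-0.226, 0.036, -0.0]
[ 0.64676186 -0.32420203  0.09222844] [-1.79920525e+02 -1.19627855e-02 -4.97779669e+01] [-0.47  0.64  0.29  1.21  0.    1.97] [0.9 5.2 5.4] 0.012419197493666064 35.6
```

Request:
jog_arm(delta_pos=[[-0.024,0.016,0],[-0.051,0.028,0],[-0.079,0.037,0],[-0.108,0.043,0],[-0.138,0.046,0],[-0.168,0.045,0],[-0.197,0.042,0],[-0.226,0.035,0]], rotation=[[0,0,0],[0,0,0],[0,0,0],[0,0,0],[0,0,0],[0,0,0],[0,0,0],[0,0,0]], grip=[0,0,0,0,0,0,0,0])

```text
clock: 36.6
position: [0.4731, -0.1752, 0.0921]
eef_rot: [3.141, -0.002, -0.871]
ft_force: [4.2, -0.6, 3.6]
width: 0.0127
```

```bash
python3 door.py 0.02 8
```

```text
door now 0.8508258301602751 radius 0.2697409964781995
[-0.026, -0.009, -0.0]
[-0.052, -0.021, -0.0]
[-0.076, -0.036, -0.0]
[-0.098, -0.053, -0.0]
[-0.118, -0.072, -0.0]
[-0.136, -0.093, -0.0]
[-0.152, -0.116, -0.0]
[-0.166, -0.141, -0.0]
[ 0.47306647 -0.17523983  0.09206449] [ 1.79958123e+02 -1.00979079e-01 -4.99157989e+01] [-0.35  0.29 -0.32  0.96 -0.    2.09] [ 4.2 -0.6  3.6] 0.012665291051090944 36.6
```

Request:
jog_arm(delta_pos=[[-0.026,-0.009,0],[-0.052,-0.021,0],[-0.076,-0.036,0],[-0.098,-0.053,0],[-0.118,-0.072,0],[-0.136,-0.093,0],[-0.152,-0.116,0],[-0.166,-0.138,0]], rotation=[[0,0,0],[0,0,0],[0,0,0],[0,0,0],[0,0,0],[0,0,0],[0,0,0],[0,0,0]], grip=[0,0,0,0,0,0,0,0])

```text
clock: 37.6
position: [0.4738, 0.0411, 0.092]
eef_rot: [-3.14, -0.003, -0.871]
ft_force: [9.9, -5.5, -6.6]
width: 0.0131
```

```bash
python3 door.py -0.01 1
```

```text
door now 0.02526328960960411 radius 0.2694775908520077
[-0.004, -0.009, -0.0]
[0.47380571 0.04107119 0.09201846] [-179.91194031   -0.19751901  -49.87609481] [ 0.09  0.25 -0.38  0.94 -0.    2.53] [ 9.9 -5.5 -6.6] 0.013054297128259767 37.6
```

Request:
jog_arm(delta_pos=[[-0.002,-0.004,0],[-0.003,-0.007,0],[-0.004,-0.009,0],[-0.004,-0.009,0]], rotation=[[0,0,0],[0,0,0],[0,0,0],[0,0,0]], grip=[0,0,0,0])

```text
clock: 38.1
position: [0.4775, 0.0492, 0.092]
eef_rot: [-3.14, -0.002, -0.871]
ft_force: [4.3, -3.3, 2.2]
width: 0.0129
```

```bash
python3 door.py -0.01 1
```

```text
door now 6.275200556545924 radius 0.26948746982537025
[-0.0, -0.0, -0.0]
[0.47754553 0.04921268 0.09198136] [-1.79924201e+02 -1.17977086e-01 -4.98900750e+01] [ 0.1   0.25 -0.37  0.94 -0.    2.54] [ 4.3 -3.3  2.2] 0.012895593279721016 38.1
```

Request:
jog_arm(delta_pos=[[0,-0.002,0],[0,-0.003,0],[0,-0.004,0],[0,-0.004,0]], rotation=[[0,0,0],[0,0,0],[0,0,0],[0,0,0]], grip=[0,0,0,0])

```text
clock: 38.6
position: [0.4775, 0.0493, 0.0919]
eef_rot: [3.136, -0.003, -0.872]
ft_force: [-7.4, -17.0, 13.7]
width: 0.0124
```

```bash
python3 door.py -0.01 1
```

```text
door now 6.275022870786838 radius 0.2695272108890182
[-0.0, -0.0, -0.0]
[0.47753048 0.04927306 0.09187095] [ 1.79677614e+02 -1.50881337e-01 -4.99855727e+01] [ 0.11  0.26 -0.37  0.95 -0.01  2.55] [ -7.4 -17.   13.7] 0.012400759223810905 38.6
```

Request:
jog_arm(delta_pos=[[0,0.004,0],[0,0.004,0],[0,0.004,0],[0,0.004,-0.03],[0,0.004,-0.08],[0,0.004,-0.13],[0,0.004,-0.17],[0,0.004,-0.2]], rotation=[[0,0,0],[0,0,0],[0,0,0],[0,0,0],[0,0,0],[0,0,0],[0,0,-5],[0,0,-15]], grip=[0,50,50,50,50,50,50,50])

```text
clock: 39.6
position: [0.4763, 0.0499, 0.2932]
eef_rot: [-3.141, -0.0, -0.603]
ft_force: [0.4, -0.2, 0.0]
width: 0.0428
```

```bash
python3 -c "
from station import *;from h import *
plan(observe(),[.37,-.31,.29],40)"
```

```text
dpos [0.1166, 0.3568, 0.0029] rot [-0.03, -0.06, -74.56] | TCP [0.4763 0.0499 0.2932] yaw [-1.7995e+02 -3.0000e-02 -3.4560e+01] q [0.1  0.14 0.02 1.45 0.   2.28] F [ 0.4 -0.2  0. ] w 0.0428 t 39.6
```

Request:
jog_arm(delta_pos=[[0.012,0.037,0],[0.027,0.082,0],[0.042,0.128,0],[0.057,0.174,0],[0.072,0.22,0],[0.087,0.266,0],[0.102,0.312,0],[0.117,0.357,0]], rotation=[[0,0,-10],[0,0,-20],[0,0,-30],[0,0,-40],[0,0,-50],[0,0,-60],[0,0,-70],[0,0,-75]], grip=[50,50,50,50,50,50,50,50])

```text
clock: 40.6
position: [0.3678, -0.3112, 0.2913]
eef_rot: [-3.141, -0.0, 0.706]
ft_force: [1.0, -0.6, -1.0]
width: 0.0426
```

Request:
jog_arm(delta_pos=[[0,0,0],[0,0,0]], rotation=[[0,0,0],[0,0,0]], grip=[50,50])

```text
clock: 40.85
position: [0.3683, -0.3098, 0.2911]
eef_rot: [-3.14, -0.0, 0.699]
ft_force: [0.3, 0.7, 0.6]
width: 0.043
```

```bash
python3 snap.py wrist w12 top t12 scene s12
```

```text
dpos [0.2745, -0.1989, -0.1284] rot [-0.02, -0.01, 0.23] | TCP [ 0.3689 -0.3091  0.2915] yaw [-1.7998e+02 -1.0000e-02  4.0230e+01] q [-0.7   0.15  0.03  1.45  0.    0.17] F [0.1 0.2 0. ] w 0.0428 t 41.0
```

View pics/w12.png

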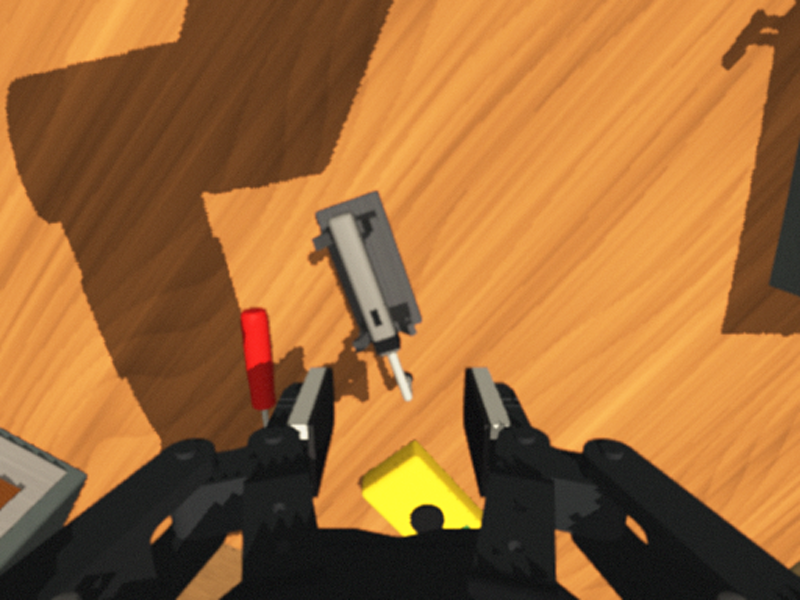

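View pics/t12.png

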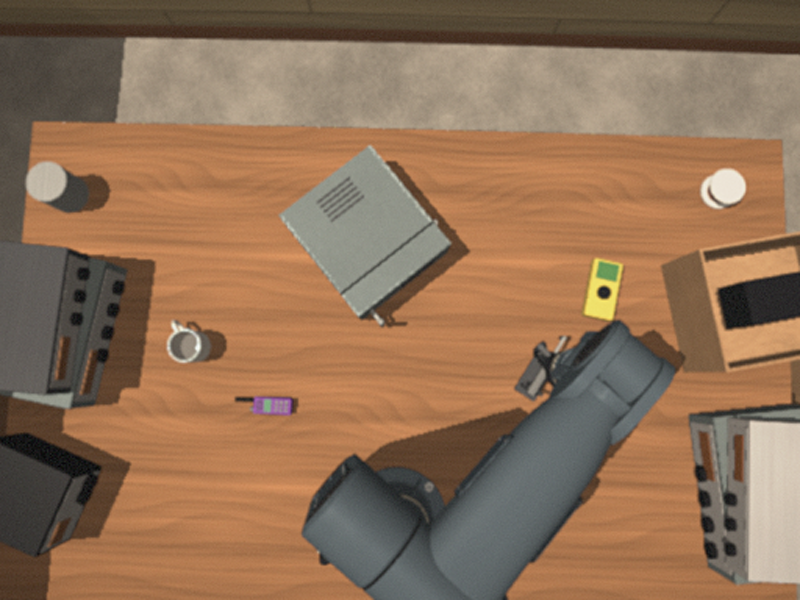

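```bash
cat > probe.py <<'E'
import sys
from station import *
from h import *
f=np.load(f"pics/{sys.argv[1]}.npz"); ci=camera_info("wrist"); T=camT(ci,f); P=cloud(ci,f['d'],T)
m=((f['d']>0)&(abs(P[...,2]-.076)<.004)).astype(np.uint8); m[235:]=0
nl,lab,st,ce=cv2.connectedComponentsWithStats(m)
for i in range(1,nl):
    if st[i,4]>200:
        q=P[lab==i]; r=cv2.minAreaRect((q[:,:2]*1000).astype(np.float32)); c,ev,_=np.linalg.svd(q[:,:2]-q[:,:2].mean(0),full_matrices=False)
        print('probe',ce[i].round(),st[i,4],np.round(r[0],1),np.round(r[1],1),round(r[2],1),'mean',(q.mean(0)*1000).round(1),'pca',np.degrees(np.arctan2(_[0,1],_[0,0])).round(2))
m=((f['d']>0)&(abs(P[...,2]-.010)<.004)).astype(np.uint8); m[235:]=0; m[:,:150]=0; m[:,300:]=0
nl,lab,st,ce=cv2.connectedComponentsWithStats(m)
for i in range(1,nl):
    if st[i,4]>200:
        q=P[lab==i]; r=cv2.minAreaRect((q[:,:2]*1000).astype(np.float32)); print('base',ce[i].round(),st[i,4],np.round(r[0],1),np.round(r[1],1),round(r[2],1))
# tip ball: lowest ~ z .024..036
E
python3 probe.py w12
```

```text
probe [232. 182.] 1490 [ 364.6 -345.3] [ 20.6 118.4] 59.2 mean [ 362.6 -343.6   75.5] pca -30.82
base [242. 160.] 1509 [ 364.9 -345.2] [ 59.8 129.7] 59.5
base [221. 181.] 292 [ 358.8 -371.7] [ 9.  82.6] 59.3
```

```bash
python3 -c "
from station import *;from h import *
plan(observe(),[.3648,-.3453,.047],59.3)"
```

```text
dpos [-0.0265, 0.0251, 0.2445] rot [-0.01, -0.02, -19.07] | TCP [ 0.3689 -0.3091  0.2915] yaw [-1.7998e+02 -1.0000e-02  4.0230e+01] q [-0.7   0.15  0.03  1.45  0.    0.17] F [0.1 0.2 0. ] w 0.0428 t 41.0
```

Request:
jog_arm(delta_pos=[[-0.013,0.012,0.03],[-0.0265,0.025,0.07],[-0.0265,0.025,0.11],[-0.0265,0.025,0.135],[-0.0265,0.025,0.14],[-0.0265,0.025,0.14],[-0.0265,0.025,0.14]], rotation=[[0,0,-10],[0,0,-19],[0,0,-19],[0,0,-19],[0,0,-19],[0,0,-19],[0,0,-19]], grip=[50,50,50,50,50,50,50])

```text
clock: 41.88
position: [0.3651, -0.3466, 0.1527]
eef_rot: [3.14, 0.0, 1.033]
ft_force: [0.7, -0.2, -0.3]
width: 0.0428
```

```bash
python3 snap.py wrist w13; python3 probe.py w13;  python3 -c "
from station import *;from h import *
plan(observe(),[.3648,-.3453,.047],59.3)"
```

```text
dpos [0.3583, -0.1144, -0.2677] rot [0.11, 0.0, 19.19] | TCP [ 0.3651 -0.3467  0.1526] yaw [1.7989e+02 2.0000e-02 5.9190e+01] q [-0.76  0.24 -0.22  1.11  0.   -0.22] F [-0.5 -0.6 -0.2] w 0.0425 t 41.92
probe [255. 176.] 2977 [ 351.9 -337.6] [19.9 88.8] 58.8 mean [ 349.5 -336.2   75.5] pca -30.96
base [255. 118.] 977 [ 318.  -317.6] [59.7 20.9] 59.4
base [233. 184.] 1342 [ 365.6 -371.1] [17.6 92.1] 59.4
base [277. 185.] 1326 [ 387.5 -334.1] [17.1 91.6] 58.9
dpos [0.0011, -0.0011, 0.1056] rot [0.11, 0.02, -0.11] | TCP [ 0.3651 -0.3467  0.1526] yaw [1.7989e+02 2.0000e-02 5.9190e+01] q [-0.76  0.24 -0.22  1.11  0.   -0.22] F [-0.5 -0.6 -0.2] w 0.0425 t 41.92
```

View pics/w13.png

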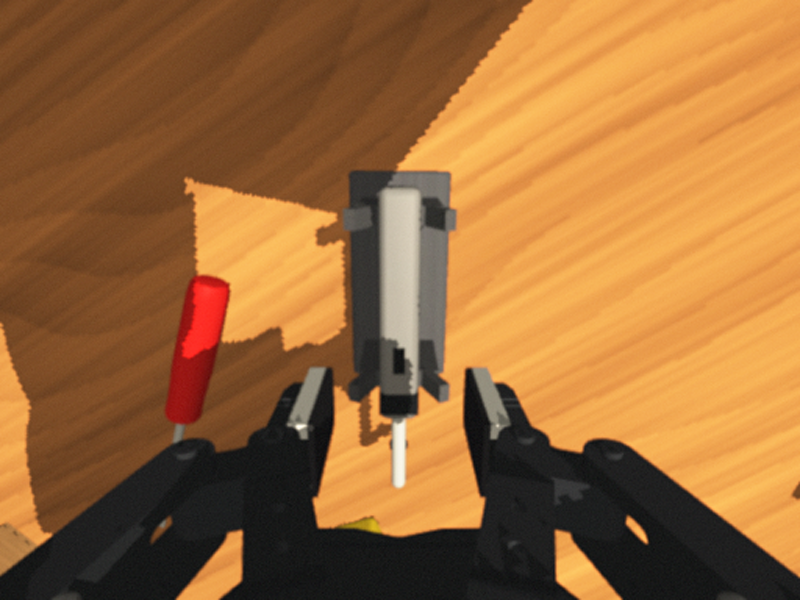

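Request:
jog_arm(delta_pos=[[0.001,-0.001,0.03],[0.001,-0.001,0.065],[0.001,-0.001,0.092],[0.001,-0.001,0.103],[0.001,-0.001,0.1055],[0.001,-0.001,0.1055],[0.001,-0.001,0.1055]], rotation=[[0,0,0],[0,0,0],[0,0,0],[0,0,0],[0,0,0],[0,0,0],[0,0,0]], grip=[50,50,50,50,50,50,50])

```text
clock: 42.8
position: [0.3645, -0.3454, 0.0468]
eef_rot: [3.14, 0.0, 1.033]
ft_force: [0.4, -0.9, -0.2]
width: 0.0425
```

Request:
jog_arm(delta_pos=[[0,0,0],[0,0,0],[0,0,0],[0,0,0]], rotation=[[0,0,0],[0,0,0],[0,0,0],[0,0,0]], grip=[0,0,0,0], newtons=60)

```text
clock: 43.3
position: [0.3643, -0.3452, 0.0466]
eef_rot: [3.141, 0.0, 1.033]
ft_force: [-0.7, 1.2, 6.3]
width: 0.0188
```

```bash
python3 -c "
from station import *;from h import *
plan(observe(),[.3648,-.3453,.047],59.3)"
```

```text
dpos [0.0002, 0.0005, -0.0004] rot [0.06, 0.01, -0.14] | TCP [ 0.3643 -0.3452  0.0466] yaw [1.7994e+02 1.0000e-02 5.9160e+01] q [-0.76  0.33 -0.39  0.85  0.   -0.22] F [-0.7  1.2  6.3] w 0.0188 t 43.3
```

Request:
jog_arm(delta_pos=[[0,0,-0.01],[0,0,-0.03],[0,0,-0.06],[0,0,-0.1],[0,0,-0.14],[0,0,-0.18],[0,0,-0.2],[0,0,-0.2]], rotation=[[0,0,0],[0,0,0],[0,0,0],[0,0,0],[0,0,0],[0,0,0],[0,0,0],[0,0,0]], grip=[0,0,0,0,0,0,0,0])

```text
clock: 44.3
position: [0.3646, -0.3454, 0.2476]
eef_rot: [3.139, 0.001, 1.033]
ft_force: [0.0, -0.7, -1.4]
width: 0.0191
```

```bash
python3 snap.py wrist w14 scene s14;  python3 -c "
from station import *;from h import *
p=bw(-.0025-.105,-.118);print(p)
plan(observe(),[*p,.23],130.2)"
```

```text
dpos [0.3574, -0.113, -0.1745] rot [-0.04, -0.01, 19.17] | TCP [ 0.3638 -0.3447  0.2453] yaw [-1.7996e+02 -1.0000e-02  5.9170e+01] q [-0.76  0.19 -0.04  1.34  0.   -0.22] F [-0.1  0.5 -0.9] w 0.0191 t 44.4
[ 0.62405593 -0.12021463]
dpos [0.3262, 0.1084, 0.0153] rot [-0.03, -0.04, -71.03] | TCP [ 0.3638 -0.3447  0.2453] yaw [-1.7996e+02 -1.0000e-02  5.9170e+01] q [-0.76  0.19 -0.04  1.34  0.   -0.22] F [-0.1  0.5 -0.9] w 0.0191 t 44.4
```

View pics/w14.png

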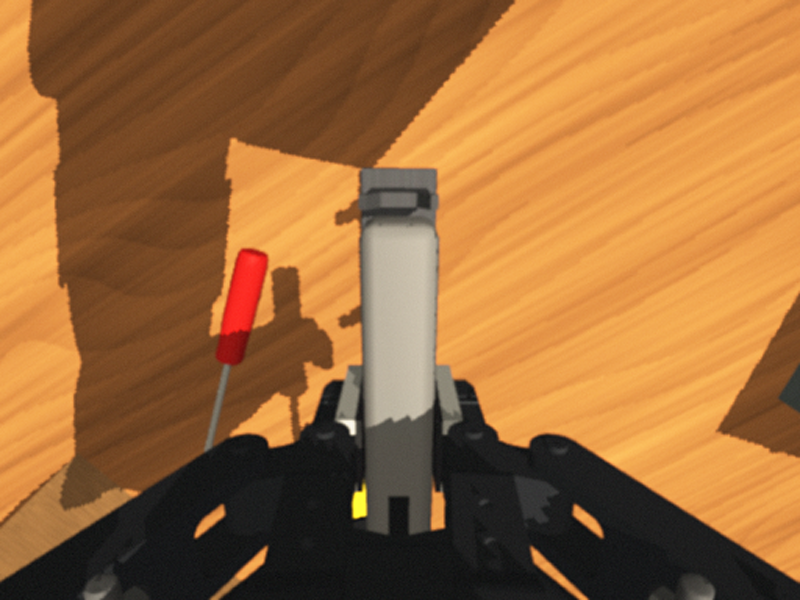

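Run:
```python
from station import *
from h import *
f=np.load("pics/w14.npz"); ci=camera_info("wrist"); Tt=ci['tool_from_camera']
C=cloud(ci,f['d'],Tt)  # tool coords
m=(f['d']>0)&(abs(C[...,2]+.0294)<.008)&(abs(C[...,0])<.02); m[300:]=0
q=C[m]; print(m.sum(),q.min(0),q.max(0))
A=np.c_[q[:,:2],np.ones(len(q))]; print(np.linalg.lstsq(A,q[:,2],rcond=None)[0])
print(np.percentile(q[:,0],[2,98]), np.percentile(q[:,1],[.5,99]))
for y0 in np.arange(-.06,-.005,.01):
    s=(abs(q[:,1]-y0)<.005); print(round(y0,3),q[s][:,0].mean().round(4),q[s][:,2].mean().round(4))
r=onplane({**ci},Tt,[[256,142]],-.0294); print('rear edge tool',r)
```

```text
8574 [-0.0199753  -0.05914213 -0.03739571] [ 0.01992296  0.01086014 -0.0214374 ]
[-0.00725335 -0.02185052 -0.02966033]
[-0.01358796  0.01439228] [-0.05891771  0.00861372]
-0.06 0.0009 -0.0276
-0.05 0.0009 -0.029
-0.04 0.0008 -0.0289
-0.03 0.0008 -0.0289
-0.02 0.0008 -0.0289
-0.01 0.0003 -0.0296
rear edge tool [[ 0.00131547 -0.05951457 -0.0294    ]]
```

Run:
```python
import cv2,numpy as np
p=np.load('pics/s14.npz')['p']; c=p[150:300,120:320]; cv2.imwrite('pics/s14c.png',cv2.resize(c[:,:,::-1],None,fx=4,fy=4,interpolation=cv2.INTER_CUBIC))
```

```text
(no output)
```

View pics/s14c.png

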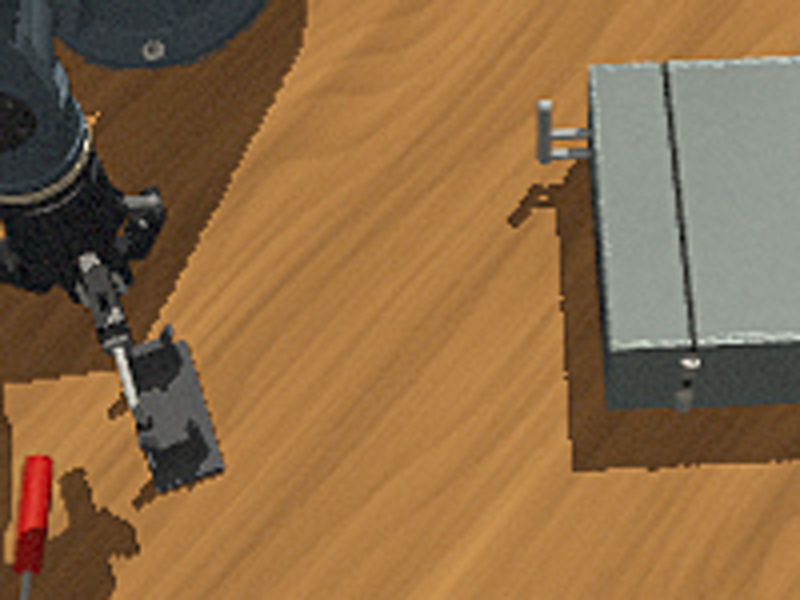

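Run:
```python
from station import *
from h import *
ci=camera_info("scene"); T=camT(ci)
for nm in ("s12","s14"):
    g=np.load(f'pics/{nm}.npz')['p'].mean(2)
    pts=[]
    for v in range(172,232,3):
        u0=286.75+(v-166.25)*6.5/70; us=np.arange(int(u0)-5,int(u0)+7); w=g[v,us]; w=np.clip(np.median(w)-15-w,0,None)
        if w.sum()>0: pts.append([(us*w).sum()/w.sum(),v])
    q=onplane(ci,T,pts,.135); x=np.array([wb(a) for a in q]); print(nm,len(pts),x[0],x[-1]); c=np.polyfit(x[:,1],x[:,0],1); print('seam box x = %.4f + %.4f*y'%(c[1],c[0]))
ci=camera_info("top"); T=camT(ci); g=np.load('pics/t12.npz')['p'].mean(2)
a=proj(ci,T,[[*bw(-.0025,-.13),.135],[*bw(-.0025,.13),.135]]); print(a)
pts=[]
for s in np.linspace(.08,.92,25):
    p=a[0]+s*(a[1]-a[0]); v=int(round(p[1])); u0=a[0][0]+(v-a[0][1])/(a[1][1]-a[0][1])*(a[1][0]-a[0][0]); us=np.arange(int(round(u0))-5,int(round(u0))+6); w=g[v,us]; w=np.clip(np.median(w)-12-w,0,None)
    if w.sum()>0: pts.append([(us*w).sum()/w.sum(),v])
q=onplane(ci,T,pts,.135); x=np.array([wb(a) for a in q]); c=np.polyfit(x[:,1],x[:,0],1); print(len(pts),'seam top x = %.4f + %.4f*y'%(c[1],c[0]))
```

```text
s12 20 [-0.00036017  0.11100373] [-0.00140133 -0.11364006]
seam box x = -0.0008 + 0.0051*y
s14 20 [-0.00026995  0.11099874] [-0.00129228 -0.11364605]
seam box x = -0.0008 + 0.0049*y
[[275.04174429 143.43400151]
 [220.19087767 186.73279984]]
25 seam top x = -0.0001 + 0.0044*y
```

Request:
jog_arm(delta_pos=[[0.03,0.01,0],[0.07,0.023,0],[0.115,0.038,0],[0.16,0.053,0],[0.205,0.068,0],[0.25,0.083,0],[0.295,0.098,0],[0.324,0.108,0]], rotation=[[0,0,-9],[0,0,-18],[0,0,-27],[0,0,-36],[0,0,-45],[0,0,-54],[0,0,-63],[0,0,-71]], grip=[0,0,0,0,0,0,0,0])

```text
clock: 45.4
position: [0.6236, -0.1203, 0.2438]
eef_rot: [-3.14, -0.002, 2.278]
ft_force: [-0.5, 0.0, -0.6]
width: 0.0194
```

Request:
jog_arm(delta_pos=[[0,0,0],[0,0,0]], rotation=[[0,0,0],[0,0,0]], grip=[0,0])

```text
clock: 45.65
position: [0.622, -0.1222, 0.2447]
eef_rot: [-3.14, -0.002, 2.27]
ft_force: [-0.4, 0.2, 0.2]
width: 0.019
```

```bash
python3 snap.py scene s15
python3 - <<'E'
from station import *
from h import *
o=observe(); p=bw(-.1065,-.1158); plan(o,[*p,.1625],130.2)
tip=toolT(o)@[.0008,.1055,.0226,1]; print('tip',tip[:3],'box',wb(tip),tip[2]-.135)
ci=camera_info('scene'); T=camT(ci); g=np.load('pics/s15.npz')['p'].copy()
c=cv2.resize(g[130:270,200:400],None,fx=4,fy=4,interpolation=cv2.INTER_CUBIC)[:,:,::-1].copy()
for X,col in ((tip[:3],(0,0,255)),([*bw(-.001,-.1),.135],(255,0,0)),([*bw(-.001,.1),.135],(255,0,0))):
    u=(proj(ci,T,X)[0]+.5-[200,130])*4; cv2.circle(c,tuple(int(a) for a in u),3,col,1)
cv2.imwrite('pics/s15c.png',c)
E
```

```text
dpos [0.22, -0.04, -0.1745] rot [-0.11, -0.0, 90.06] | TCP [ 0.6219 -0.1226  0.2452] yaw [-1.7993e+02 -7.0000e-02  1.3006e+02] q [-0.19  0.43  0.3   1.45 -0.   -0.89] F [ 0.3 -0.4 -1.4] w 0.0191 t 45.7
dpos [0.0026, 0.0043, 0.0827] rot [-0.07, -0.07, -0.14] | TCP [ 0.6219 -0.1226  0.2452] yaw [-1.7993e+02 -7.0000e-02  1.3006e+02] q [-0.19  0.43  0.3   1.45 -0.   -0.89] F [ 0.3 -0.4 -1.4] w 0.0191 t 45.7
tip [ 0.70211706 -0.05408879  0.22242912] box [-0.00519578 -0.1178785 ] 0.08742911533390327
```

View pics/s15c.png

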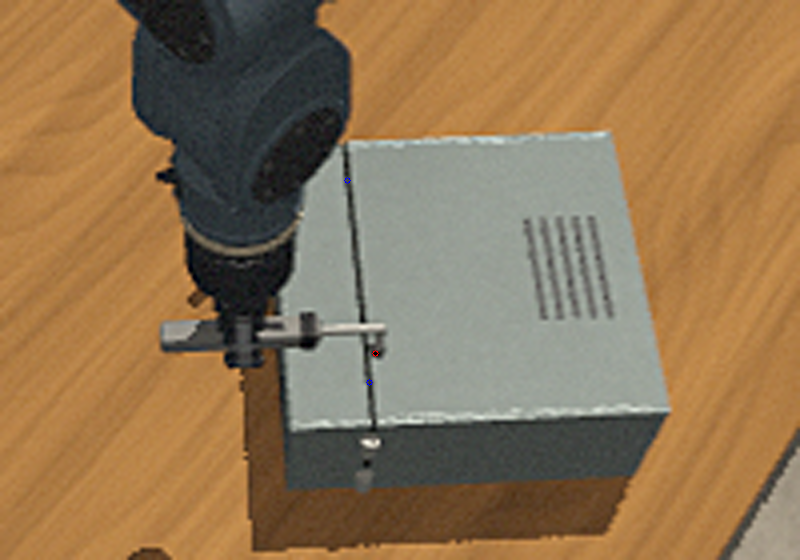

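Request:
jog_arm(delta_pos=[[0.0026,0.0043,0.02],[0.0026,0.0043,0.045],[0.0026,0.0043,0.065],[0.0026,0.0043,0.075],[0.0026,0.0043,0.08],[0.0026,0.0043,0.0825],[0.0026,0.0043,0.0825]], rotation=[[0,0,0],[0,0,0],[0,0,0],[0,0,0],[0,0,0],[0,0,0],[0,0,0]], grip=[0,0,0,0,0,0,0])

```text
clock: 46.58
position: [0.6246, -0.1175, 0.1639]
eef_rot: [3.141, 0.0, 2.272]
ft_force: [0.6, -0.5, -0.9]
width: 0.0193
```

```bash
cat > tip.py <<'E'
import sys
from station import *
from h import *
o=observe(); tip=toolT(o)@[.0008,.1055,.0226,1]; b=wb(tip)
print('tip box x,y',b.round(4),'z above seam',(tip[2]-.135).round(4))
y=float(sys.argv[1]); p=bw(-.1065,y-.0008); plan(o,[*p,.1622],130.2)
E
python3 tip.py -.085; python3 snap.py scene s16
python3 - <<'E'
from h import *
g=np.load('pics/s16.npz')['p']
cv2.imwrite('pics/s16c.png',cv2.resize(g[170:250,240:340],None,fx=7,fy=7,interpolation=cv2.INTER_CUBIC)[:,:,::-1])
E
```

```text
tip box x,y [ 0.0002 -0.1156] z above seam 0.0063
dpos [0.0305, -0.0012, 0.0016] rot [0.03, 0.02, -0.04] | TCP [ 0.6246 -0.1175  0.1639] yaw [1.7997e+02 2.0000e-02 1.3016e+02] q [-0.19  0.45  0.14  1.25  0.   -0.89] F [ 0.6 -0.5 -0.9] w 0.0193 t 46.58
dpos [0.2175, -0.0447, -0.2562] rot [0.05, -0.0, 90.16] | TCP [ 0.6247 -0.1174  0.164 ] yaw [1.7997e+02 3.0000e-02 1.3016e+02] q [-0.19  0.45  0.14  1.25  0.   -0.89] F [ 1.  -0.3 -0.7] w 0.0193 t 46.62
```

View pics/s16c.png

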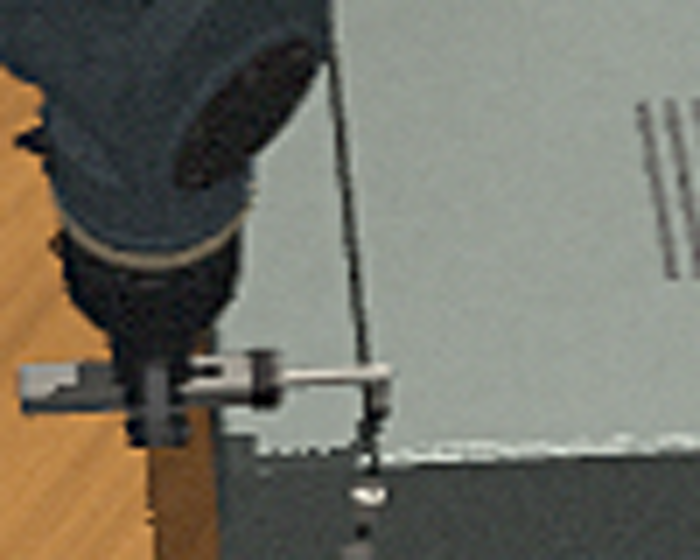

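Request:
jog_arm(delta_pos=[[0.0037,0,0.0005],[0.0075,0,0.001],[0.0112,-0.0005,0.0015],[0.015,-0.0005,0.0015],[0.0187,-0.001,0.0015],[0.0225,-0.001,0.0015],[0.0262,-0.001,0.0015],[0.03,-0.001,0.0015]], rotation=[[0,0,0],[0,0,0],[0,0,0],[0,0,0],[0,0,0],[0,0,0],[0,0,0],[0,0,0]], grip=[0,0,0,0,0,0,0,0])

```text
clock: 47.62
position: [0.6042, -0.0949, 0.162]
eef_rot: [3.141, -0.0, 2.272]
ft_force: [-0.3, -0.1, -0.8]
width: 0.0193
```

```bash
python3 tip.py -.055
```

```text
tip box x,y [-0.0008 -0.0851] z above seam 0.0044
dpos [0.03, -0.0002, -0.0002] rot [0.01, -0.0, -0.03] | TCP [ 0.6042 -0.0949  0.162 ] yaw [179.99  -0.   130.17] q [-0.16  0.41  0.07  1.22  0.   -0.86] F [-0.3 -0.1 -0.8] w 0.0193 t 47.62
```

Request:
jog_arm(delta_pos=[[0.0037,0,0],[0.0075,0,0],[0.0112,0,0],[0.015,0,0],[0.0187,0,0],[0.0225,0,0],[0.0262,0,0],[0.03,0,0]], rotation=[[0,0,0],[0,0,0],[0,0,0],[0,0,0],[0,0,0],[0,0,0],[0,0,0],[0,0,0]], grip=[0,0,0,0,0,0,0,0])

```text
clock: 48.62
position: [0.5848, -0.072, 0.1619]
eef_rot: [3.142, -0.0, 2.272]
ft_force: [-1.2, -0.2, -1.1]
width: 0.0196
```

Request:
jog_arm(delta_pos=[[0.0037,0,0],[0.0075,0,0],[0.0112,0,0],[0.015,0,0],[0.0187,0,0],[0.0225,0,0],[0.0262,0,0],[0.03,0,0]], rotation=[[0,0,0],[0,0,0],[0,0,0],[0,0,0],[0,0,0],[0,0,0],[0,0,0],[0,0,0]], grip=[0,0,0,0,0,0,0,0])

```text
clock: 49.62
position: [0.5655, -0.049, 0.1619]
eef_rot: [3.142, -0.0, 2.272]
ft_force: [0.0, -0.3, -2.2]
width: 0.0192
```

```bash
python3 tip.py .005
```

```text
tip box x,y [-0.0008 -0.0251] z above seam 0.0043
dpos [0.03, -0.0002, -0.0003] rot [0.0, -0.01, -0.03] | TCP [ 0.5655 -0.049   0.1619] yaw [ 1.8000e+02 -1.0000e-02  1.3017e+02] q [-0.09  0.34 -0.05  1.18  0.   -0.79] F [ 0.  -0.3 -2.2] w 0.0192 t 49.62
```

Request:
jog_arm(delta_pos=[[0.0037,0,0],[0.0075,0,0],[0.0112,0,0],[0.015,0,0],[0.0187,0,0],[0.0225,0,0],[0.0262,0,0],[0.03,0,0]], rotation=[[0,0,0],[0,0,0],[0,0,0],[0,0,0],[0,0,0],[0,0,0],[0,0,0],[0,0,0]], grip=[0,0,0,0,0,0,0,0])

```text
clock: 50.62
position: [0.5461, -0.0261, 0.162]
eef_rot: [3.142, -0.0, 2.272]
ft_force: [0.6, 0.1, -0.8]
width: 0.0189
```

Request:
jog_arm(delta_pos=[[0.0037,0,0],[0.0075,0,0],[0.0112,0,0],[0.015,0,0],[0.0187,0,0],[0.0225,0,0],[0.0262,0,0],[0.03,0,0]], rotation=[[0,0,0],[0,0,0],[0,0,0],[0,0,0],[0,0,0],[0,0,0],[0,0,0],[0,0,0]], grip=[0,0,0,0,0,0,0,0])

```text
clock: 51.62
position: [0.5268, -0.0032, 0.162]
eef_rot: [3.141, -0.0, 2.272]
ft_force: [0.1, 0.2, -1.0]
width: 0.019
```

```bash
python3 tip.py .065; python3 snap.py scene s17
python3 - <<'E'
from h import *
g=np.load('pics/s17.npz')['p']
cv2.imwrite('pics/s17c.png',cv2.resize(g[150:250,230:350],None,fx=6,fy=6,interpolation=cv2.INTER_CUBIC)[:,:,::-1])
E
```

```text
tip box x,y [-0.0008  0.0349] z above seam 0.0044
dpos [0.0301, -0.0003, -0.0002] rot [0.01, -0.0, -0.03] | TCP [ 0.5268 -0.0032  0.162 ] yaw [179.99  -0.   130.17] q [-0.01  0.27 -0.15  1.15  0.   -0.71] F [ 0.1  0.2 -1. ] w 0.019 t 51.62
dpos [0.067, -0.0437, -0.258] rot [-0.02, -0.02, 90.18] | TCP [ 0.5265 -0.0029  0.1619] yaw [-1.8000e+02 -2.0000e-02  1.3018e+02] q [-0.01  0.27 -0.15  1.15  0.   -0.71] F [-0.6  0.2 -1.4] w 0.0191 t 51.67
```

View pics/s17c.png

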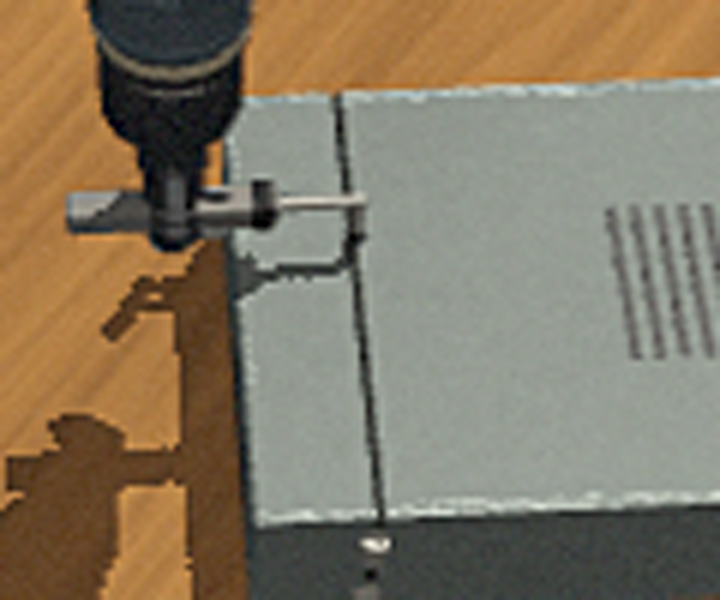

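The tip (at about (357,225) in the crop) sits on the dark seam line and its shadow meets it. I'll carry on with the sweep.

Request:
jog_arm(delta_pos=[[0.0037,0,0],[0.0075,0,0],[0.0112,0,0],[0.015,0,0],[0.0187,0,0],[0.0225,0,0],[0.0262,0,0],[0.03,0,0]], rotation=[[0,0,0],[0,0,0],[0,0,0],[0,0,0],[0,0,0],[0,0,0],[0,0,0],[0,0,0]], grip=[0,0,0,0,0,0,0,0])

```text
clock: 52.68
position: [0.5074, 0.0197, 0.1619]
eef_rot: [3.142, -0.0, 2.272]
ft_force: [-0.1, -0.7, -0.9]
width: 0.0189
```

Request:
jog_arm(delta_pos=[[0.0037,0,0],[0.0075,0,0],[0.0112,0,0],[0.015,0,0],[0.0187,0,0],[0.0225,0,0],[0.0262,0,0],[0.03,0,0]], rotation=[[0,0,0],[0,0,0],[0,0,0],[0,0,0],[0,0,0],[0,0,0],[0,0,0],[0,0,0]], grip=[0,0,0,0,0,0,0,0])

```text
clock: 53.68
position: [0.4881, 0.0427, 0.162]
eef_rot: [3.142, -0.0, 2.272]
ft_force: [0.5, -0.7, -1.0]
width: 0.0189
```

Request:
jog_arm(delta_pos=[[0.0037,0,0],[0.0075,0,0],[0.0112,0,0],[0.015,0,0],[0.0187,0,0],[0.02,0,0],[0.02,0,0]], rotation=[[0,0,0],[0,0,0],[0,0,0],[0,0,0],[0,0,0],[0,0,0],[0,0,0]], grip=[0,0,0,0,0,0,0])

```text
clock: 54.55
position: [0.4753, 0.0578, 0.162]
eef_rot: [3.141, 0.0, 2.272]
ft_force: [-0.1, 0.6, -0.9]
width: 0.0194
```

```bash
python3 tip.py .11; python3 -c "
from station import *;from h import *
o=observe();plan(o,[.3643,-.3452,.24],59.16)"
```

```text
tip box x,y [-0.0007  0.1147] z above seam 0.0044
dpos [-0.0048, -0.0003, -0.0002] rot [0.01, 0.0, -0.02] | TCP [0.4753 0.0578 0.162 ] yaw [179.99   0.   130.18] q [ 0.12  0.19 -0.25  1.12  0.   -0.58] F [-0.1  0.6 -0.9] w 0.0194 t 54.55
dpos [-0.2363, -0.3448, -0.078] rot [0.01, -0.0, 71.02] | TCP [0.4753 0.0578 0.162 ] yaw [179.99   0.   130.18] q [ 0.12  0.19 -0.25  1.12  0.   -0.58] F [-0.1  0.6 -0.9] w 0.0194 t 54.55
```

Request:
jog_arm(delta_pos=[[0,0,-0.02],[0,0,-0.055],[-0.02,-0.03,-0.078],[-0.05,-0.073,-0.078],[-0.082,-0.12,-0.078],[-0.114,-0.167,-0.078],[-0.146,-0.214,-0.078],[-0.178,-0.26,-0.078]], rotation=[[0,0,0],[0,0,0],[0,0,10],[0,0,20],[0,0,30],[0,0,40],[0,0,50],[0,0,60]], grip=[0,0,0,0,0,0,0,0])

```text
clock: 55.55
position: [0.3907, -0.2478, 0.2401]
eef_rot: [3.141, 0.0, 1.219]
ft_force: [1.2, 0.7, -0.4]
width: 0.0186
```

```bash
python3 -c "
from station import *;from h import *
o=observe();plan(o,[.3643,-.3452,.20],59.16)"
```

```text
dpos [-0.1005, 0.0087, 0.0401] rot [0.04, -0.0, 10.67] | TCP [ 0.3907 -0.2478  0.2401] yaw [179.96   0.    69.83] q [-0.57  0.13 -0.13  1.31  0.   -0.21] F [ 1.2  0.7 -0.4] w 0.0186 t 55.55
```

Request:
jog_arm(delta_pos=[[-0.04,0.003,0.01],[-0.08,0.007,0.025],[-0.1005,0.0087,0.04],[-0.1005,0.0087,0.04],[-0.1005,0.0087,0.04],[-0.1005,0.0087,0.04]], rotation=[[0,0,6],[0,0,10.7],[0,0,10.7],[0,0,10.7],[0,0,10.7],[0,0,10.7]], grip=[0,0,0,0,0,0])

```text
clock: 56.3
position: [0.3661, -0.3427, 0.2005]
eef_rot: [3.141, -0.0, 1.04]
ft_force: [1.0, -0.3, -0.8]
width: 0.0192
```

```bash
python3 snap.py wrist w18; python3 -c "
from station import *;from h import *
o=observe();plan(o,[.3643,-.3452,.0475],59.16)"
```

```text
dpos [0.3553, -0.1113, -0.2196] rot [0.05, -0.01, 19.56] | TCP [ 0.3661 -0.3428  0.2005] yaw [179.95   0.    59.56] q [-0.75  0.21 -0.13  1.23  0.   -0.22] F [-0.4 -0.1 -0.8] w 0.0192 t 56.35
dpos [-0.003, -0.0004, 0.153] rot [0.05, 0.0, 0.4] | TCP [ 0.3661 -0.3428  0.2005] yaw [179.95   0.    59.56] q [-0.75  0.21 -0.13  1.23  0.   -0.22] F [-0.4 -0.1 -0.8] w 0.0192 t 56.35
```

View pics/w18.png

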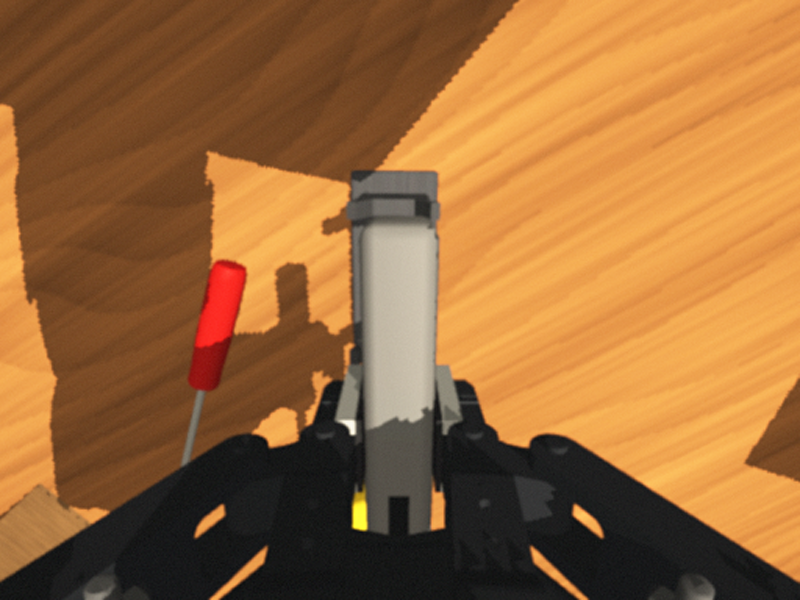

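Request:
jog_arm(delta_pos=[[-0.003,0,0.02],[-0.003,0,0.06],[-0.003,0,0.095],[-0.003,0,0.115],[-0.003,0,0.115],[-0.003,0,0.115]], rotation=[[0,0,0.4],[0,0,0.4],[0,0,0.4],[0,0,0.4],[0,0,0.4],[0,0,0.4]], grip=[0,0,0,0,0,0])

```text
clock: 57.1
position: [0.3647, -0.3462, 0.086]
eef_rot: [3.14, 0.0, 1.032]
ft_force: [0.0, 0.4, -1.8]
width: 0.0191
```

```bash
python3 -c "
from station import *;from h import *
o=observe();plan(o,[.3643,-.3452,.0472],59.16)"
```

```text
dpos [0.0007, -0.0009, 0.0388] rot [0.08, 0.01, -0.06] | TCP [ 0.3647 -0.3462  0.086 ] yaw [1.7992e+02 1.0000e-02 5.9100e+01] q [-0.76  0.29 -0.33  0.95  0.   -0.22] F [ 0.   0.4 -1.8] w 0.0191 t 57.1
```

Request:
jog_arm(delta_pos=[[0.0007,-0.0009,0.01],[0.0007,-0.0009,0.02],[0.0007,-0.0009,0.028],[0.0007,-0.0009,0.034],[0.0007,-0.0009,0.037],[0.0007,-0.0009,0.0385],[0.0007,-0.0009,0.0385]], rotation=[[0,0,0],[0,0,0],[0,0,0],[0,0,0],[0,0,0],[0,0,0],[0,0,0]], grip=[0,0,0,0,0,0,0])

```text
clock: 57.98
position: [0.3637, -0.3451, 0.0466]
eef_rot: [3.141, 0.0, 1.031]
ft_force: [0.4, -0.7, -0.4]
width: 0.019
```

```bash
python3 -c "
from station import *;from h import *
o=observe();plan(o,[.3643,-.3452,.0466],59.16)"
```

```text
dpos [0.0002, 0.0005, 0.0] rot [0.02, 0.0, -0.09] | TCP [ 0.3637 -0.3451  0.0466] yaw [179.98   0.    59.07] q [-0.76  0.33 -0.39  0.85  0.   -0.22] F [ 0.4 -0.7 -0.4] w 0.019 t 57.98
```

Back at the recorded grip pose. I'll release and retreat.

Request:
jog_arm(delta_pos=[[0,0,0],[0,0,0],[0,0,0],[0,0,-0.02],[0,0,-0.06],[0,0,-0.1],[0,-0.03,-0.15],[0,-0.05,-0.19]], rotation=[[0,0,0],[0,0,0],[0,0,0],[0,0,0],[0,0,0],[0,0,0],[0,0,0],[0,0,0]], grip=[50,50,50,50,50,50,50,50])

```text
clock: 58.98
position: [0.32, -0.3188, 0.2382]
eef_rot: [3.141, 0.0, 1.031]
ft_force: [1.0, 0.2, -0.1]
width: 0.0429
```

Request:
jog_arm(delta_pos=[[0,-0.03,-0.02],[0,-0.05,-0.03],[0,-0.05,-0.03],[0,-0.05,-0.03]], rotation=[[0,0,0],[0,0,0],[0,0,0],[0,0,0]], grip=[50,50,50,50])

```text
clock: 59.48
position: [0.2781, -0.2938, 0.2657]
eef_rot: [-3.141, -0.0, 1.031]
ft_force: [-0.2, 0.3, 0.1]
width: 0.0429
```

```bash
python3 snap.py wrist w20 scene s20 top t20; python3 probe.py w20
```

```text
dpos [0.3575, -0.014, -0.1542] rot [-0.09, -0.01, 19.08] | TCP [ 0.2782 -0.2937  0.2656] yaw [-1.7992e+02 -3.0000e-02  5.9080e+01] q [-0.81  0.02 -0.18  1.37  0.   -0.27] F [0.5 0.2 0.2] w 0.0427 t 59.62
probe [255. 218.] 533 [ 330.4 -323.7] [18.9 40.4] 58.7 mean [ 329.5 -323.7   75.2] pca -31.73
base [254. 191.] 653 [ 323.9 -320.8] [59.9 36.6] 59.1
base [240. 225.] 242 [ 349.  -359.7] [17.3 33.1] 58.6
base [269. 225.] 235 [ 370.4 -324.3] [17.4 33. ] 59.6
```

View pics/w20.png

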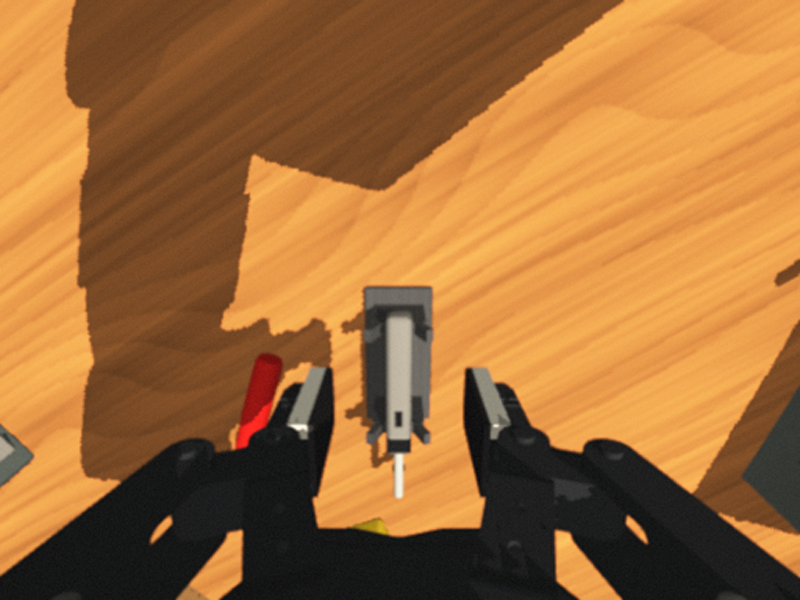

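View pics/s20.png

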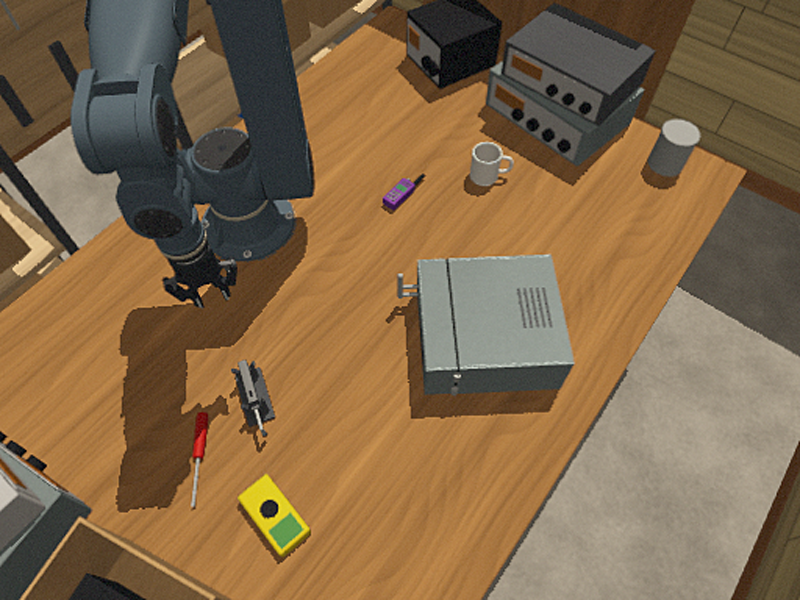

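Run:
```python
from station import *
from h import *
a=np.load('pics/scene0.npz');b=np.load('pics/s20.npz'); ci=camera_info('scene');T=camT(ci)
Pa,Pb=cloud(ci,a['d'],T),cloud(ci,b['d'],T)
for n,(x,y,r,z) in dict(probe=(.365,-.345,.06,.068),mug=(.42,.536,.06,.03),meter=(.581,-.509,.08,.02)).items():
    for P in (Pa,Pb):
        m=(np.hypot(P[...,0]-x,P[...,1]-y)<r)&(P[...,2]>z); print(n,m.sum(),P[m].mean(0).round(4))
for p in (a['p'],b['p']):
    m=(p[...,0]>120)&(p[...,1]<70)&(p[...,2]<70); m[:250]=0; m[:,:110]=0; m[:,150:]=0; print('screwdriver px',m.sum(),np.argwhere(m).mean(0).round(1))
print(close_job())
```

```text
probe 235 [ 0.3677 -0.3459  0.0745]
probe 1704 [ 0.3313 -0.3161  0.5729]
mug 396 [0.4165 0.5268 0.0646]
mug 402 [0.4161 0.5273 0.0641]
meter 1179 [ 0.5847 -0.5076  0.0355]
meter 1175 [ 0.5846 -0.5076  0.0355]
screwdriver px 197 [277.6 127.7]
screwdriver px 105 [284.2 127.4]
the job is handed in; nothing more can be done
None
```

The job is handed in, and every step of the task was carried out in about 60 s of the 210 s allowed. `close_job()` gave no verdict, so the result rests on my own checks.

**What I did**
1. I opened the door by its handle to about 1.73 rad and drew the tray out about 177 mm.
2. I laid all three radios flat on the tray, antennas towards the box, then pushed the tray home and shut the door against its stop.
3. I drew the probe tip along the seam from box y −115 to +115 mm in one pass. It moved at 3 cm/s, about 4 mm above the seam and within about 1 mm of the seam line. There was a single 0.05 s pause for a camera check near y +35 mm.
4. I put the probe back at the pose where I had gripped it, released it and moved the arm clear.

**Last checks**
- **Radios:** after they were placed, one was knocked about 25 mm sideways, to tray y about −96 mm. It still lay flat inside the lip and within the ±105 mm limit, so I left it. I did not look at the radios again once the tray was home.
- **Tray and door:** both met their stops with a light push. My door geometry read −0.008 rad when shut, which fits a 2 mm calibration error. The seam line in the last picture is straight and even.
- **Probe:** it looks the same in the cradle as at the start. At release the tool was within 1 mm of the recorded grip pose.
- **Mug and multimeter:** both measure within 1 mm of where they began.

**Checks that disagreed**
- **Probe depth check:** the final comparison was spoiled because the arm stood in the measuring area, so it does not confirm the probe pose. The pictures and release pose do.
- **Screwdriver pixel count:** it dropped from 197 to 105. I put that down to the arm's shadow over the handle, since it lies in the same place in the picture.

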